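# Put away the carving stock

## Robot

A 7-joint arm with a two-finger parallel gripper is mounted at the origin on the work surface. World frame = base frame: x ahead of the robot, y to its left, z up, the work surface at z = 0. Lengths are in mm, angles in rad, forces in N, time in s.
With the tool pointing down it reaches from about 425 to 950 mm from the base axis. Payload 4.7 kg.
Tool frame: the origin (TCP) lies on the front face of the gripper's body, between the roots of the fingers; the fingertips stand manip.tip_reach ahead of it and the grasp point (between the pads) lies 54 mm ahead of it (manip.tip_reach is the distance from the TCP to the fingertips, in mm); z points along the fingers, y is the line along which they close (so a half turn about z gives the same grasp; the last joint's range is limited). The gripper opens to 85 mm and grips with 20 to 120 N. Pads are 22 mm wide; open, the fingers measure 114 mm over their backs; the gripper's body (76 mm by 85 mm) begins 54 mm behind the grasp point. The pads swing forward as they close: fully open they stand 13 mm farther back than shut.
Start: joints at [1.265, 0.469, -0.049, 1.532, 0.024, 1.141, -0.082], TCP at [184.505, -649.306, 303.935] pointing down, gripper open.
Joint ranges: [-2.59, 2.59], [-0.33, 1.99], [-1.39, 1.29], [0.1, 2.45], [-1.04, 4.18], [0.21, 1.99], [-2.66, 2.66]. Speed limits (rad/s): [2.57, 2.57, 3.14, 3.14, 3.14, 3.14, 3.14].

## Interface

Orientations are given as a unit quaternion [w, x, y, z].
In Python, from bench import manip, viewer gives the robot as it stands.
- The arm moves only by the shell command python3 -m pendant 'ROWS'. ROWS is JSON, one flat list of numbers, 7 for each row, row after row: the closure, from 0 (fully open) to 1 (shut), then the shift along the world's x, y, z as a fraction of full scale, then the turn, a rotation vector about the world's x, y, z as a fraction of full scale. A call has 1 to 8 rows; each row is the pose to reach, as a shift and turn from the pose commanded when the call began, turning the shorter way round; what a row does not reach only later rows make up. Full scale, the value 1, is 0.08 m for a shift and pi rad for a turn. A row lasts 1/8 s, in which the tool goes at most 62.5 mm and 10.7 degrees, less where a joint would pass 70% of its speed; a pose out of reach is approached as far as the arm can. A call with a number of a shift or a turn outside -1 to 1 is refused whole. A call with a gripper value outside its range is refused whole. The fingers move at their own pace and stop on an object; the grip force is fixed at half the most. Time passes only in rows, so rows that repeat a pose let the fingers close. It gives the time, the measured TCP pose, the force, the opening and the grip force at its end, in the units of the state.
- manip.sense(): the state, without advancing time (a new reading comes with each control period).
- viewer.read_camera(name): name is "scene" or "top" or "wrist"; returns the picture (384x512x3 uint8, red, green, blue); there is no depth.
- viewer.camera_params(name): a dict with "camera_matrix" (3x3 intrinsics, pixels), "R" (3x3) and "t" (3): a world point X has camera coordinates R X + t. Camera axes: x right, y down, z forward; pixel columns grow to the right and rows downward; lengths in mm; the calibration is good to about 2 mm. A picture is of the moment at which its call begins: read the wrist's pose just before it. camera_params takes no time and is no camera call; for the wrist camera it gives the pose at the moment of the call.
- manip.hand_in(): hands the job in; it is judged then, once.
The state is a dict: "time": time; "q": joint angles; "qvel": joint speeds; "effort": joint torques, N m; "tool_pos": TCP position; "eef_rot": TCP orientation; "force": force on the tool from outside, world axes, zero at the start; "torque": the same for the moment, N m; "finger_gap": opening from 0.0 (shut) to 1.0 (fully open); "gripper_force": force on a finger pad.
Only numpy, scipy, OpenCV 4.12 (cv2) and the standard library are available. Lean on these libraries where they do the work, as an engineer would, in place of code of your own. Each camera call takes 0.05 s, during which the arm holds its last target. There are 200 camera calls.

## Task

Put away the carving stock: slide the blue tub's lid fully open, then with the steel scoop move all the wooden balls from the green trough into the tub, never touching a ball with the gripper, then lay the scoop back flat on the cork pad, along its middle. Slide the lid fully shut over the balls, and stand every basswood blank upright and square on the shelf's white squares, side by side from the red end stop with no empty square between. Leave the small round tin and the jar with the white cap where they are.

Things in the scene. Friction and masses are not known exactly. Their poses are not given: they have to be found in the camera images.
- tray: Green trough, fixed. Origin on the table under it, z up, x towards its sloping end. Flat floor 5 mm above the table, x -125 to +100 mm, 106 mm wide; side walls 5 mm thick, 45 high, to x = +140. Upright end wall at x = -125, 30 high; from x = +100 the other end leans outwards 40 degrees from vertical to its top edge at x = +136, 46 high. Balls start between x = 0 and +95.
- ball0: Turned wooden ball, 28 mm diameter, 12 g; origin at its centre, axes turn with it. It rolls on slopes steeper than about 8 degrees. 3 to 5 of the five balls are present (None if absent).
- ball1: Turned wooden ball, 28 mm diameter, 12 g; origin at its centre, axes turn with it. It rolls on slopes steeper than about 8 degrees. 3 to 5 of the five balls are present (None if absent).
- ball2: Turned wooden ball, 28 mm diameter, 12 g; origin at its centre, axes turn with it. It rolls on slopes steeper than about 8 degrees. 3 to 5 of the five balls are present (None if absent).
- ball3: Turned wooden ball, 28 mm diameter, 12 g; origin at its centre, axes turn with it. It rolls on slopes steeper than about 8 degrees. 3 to 5 of the five balls are present (None if absent).
- ball4: Turned wooden ball, 28 mm diameter, 12 g; origin at its centre, axes turn with it. It rolls on slopes steeper than about 8 degrees. 3 to 5 of the five balls are present (None if absent).
- scoop: Steel scoop, 160 g. Origin: centre of the pan's underside; x to the open nose, z up. Pan floor 95 long (x -47.5 to +47.5, the nose edge), 92 wide, 2.5 thick; side walls 36 high, 3 thick, x -47.5 to +27.5; back wall 46 high. Wooden handle: flat-sided level bar 24 wide (y), 26 high (z 53 to 79), x -63.5 to -145.5. Balances on the pan; starts flat on the pad. All in mm.
- scoop_grip (a point): Point in the middle of the handle's thickness where to grip it (scoop x = -100, z = 66 mm); the fingers close along scoop y. Axes as the scoop.
- scoop_mid (a point): Middle of the scoop's overall length, on the underside level (scoop x = -49 mm).
- pad: Cork pad for the scoop, fixed, 250 x 130 x 6 mm (x along it); origin at the centre of its underside, its top at z = 6 mm.
- tub: Blue plastic tub, fixed, 150 x 150 x 65 mm high outside, walls and floor 5 mm; origin at the centre of its underside, x away from the robot. Along both sides (y = 76 to 84 mm) aluminium runners, top 76 mm above the table, from x = -75 to +215 mm, carry the lid.
- tub_lid (a joint): Sliding lid of the tub, pale blue plate 150 x 150 x 5 mm, its underside 67 mm above the table: 0 m shut, slides level along tub +x to 0.14 m fully open, needs about 2 N, stays where left. Starts shut or up to 30 mm open.
- lid_grip (a point): Middle of the lid's black grip bar, 16 mm (tub x) x 60 mm (tub y), standing 32 mm above the lid plate; at tub x = -60 mm when shut; 89 mm above the table. Axes as the tub.
- shelf: Low plywood shelf, fixed: board 115 mm deep (x -67.5 to +47.5), 282 long (y), top 60 mm above the table; origin on the table, x front to back, y along the row. Back strip x = 37.5 to 47.5 mm, 12 high above the board. Red end stop y = 131 to 141 mm, 60 high above the board. Four white 58 mm squares painted flat on the board.
- place0 (a point): Centre of white square 0 on the shelf board (at its top surface, axes as the shelf); place0 is next to the red end stop, the others follow at 64 mm along shelf -y.
- place1 (a point): Centre of white square 1 on the shelf board (at its top surface, axes as the shelf); place0 is next to the red end stop, the others follow at 64 mm along shelf -y.
- place2 (a point): Centre of white square 2 on the shelf board (at its top surface, axes as the shelf); place0 is next to the red end stop, the others follow at 64 mm along shelf -y.
- place3 (a point): Centre of white square 3 on the shelf board (at its top surface, axes as the shelf); place0 is next to the red end stop, the others follow at 64 mm along shelf -y.
- blank0: Basswood carving blank, square block 54 x 54 x 50 mm high with a low rounded knob 50 mm across and 16 mm high on top (66 mm in all), 110 g. Origin at the centre of its underside, z up; starts standing on the table. 3 or 4 of the four blanks are present (None if absent).
- blank1: Basswood carving blank, square block 54 x 54 x 50 mm high with a low rounded knob 50 mm across and 16 mm high on top (66 mm in all), 110 g. Origin at the centre of its underside, z up; starts standing on the table. 3 or 4 of the four blanks are present (None if absent).
- blank2: Basswood carving blank, square block 54 x 54 x 50 mm high with a low rounded knob 50 mm across and 16 mm high on top (66 mm in all), 110 g. Origin at the centre of its underside, z up; starts standing on the table. 3 or 4 of the four blanks are present (None if absent).
- blank3: Basswood carving blank, square block 54 x 54 x 50 mm high with a low rounded knob 50 mm across and 16 mm high on top (66 mm in all), 110 g. Origin at the centre of its underside, z up; starts standing on the table. 3 or 4 of the four blanks are present (None if absent).
- wax_tin: Bystander: low round tin with a pale top, 64 mm across, 45 mm high, loose; origin under it.
- oil_jar: Bystander: jar with a white cap, 56 mm across, 90 mm high, loose; origin under it.

How it is judged:
By the outcome, as a careful person would: the job done as asked, in the order asked, and still so for the second after the job is handed in, with the robot touching nothing.
Of ball0, ball1, ball2, ball3, ball4 only 3 to 5 are there at a start; the rules pass over those that are not, and their reading is None.
Of blank0, blank1, blank2, blank3 only 3 to 4 are there at a start; the rules pass over those that are not, and their reading is None.
At some moment in a run one of blank0, blank1, blank2, blank3 may be knocked a few centimetres aside while the robot is not near it.
It also fails if it takes over 210 s, if anything falls off the work surface, if the arm or the gripper's body presses on something with over 40 N, if the wrist force passes 120 N, or if a joint passes its speed limit or range.

## Working session

There is one attempt and no reset: what is moved stays moved. The work goes in short steps, Python scripts to look and compute and a shell command to move; the robot and the scene stay as the last step left them, time stands still between calls to the robot, and variables do not carry over. Pictures are saved under pics/ and viewed, at most 15 in all, crops included, and the job is handed in when it is done.

```bash
ls; mkdir -p pics
python3 - <<'E'
from bench import manip, viewer
import cv2,numpy as np
np.set_printoptions(precision=3,suppress=True)
print(manip.sense(), manip.tip_reach)
ims=[]
for n in ["scene","top","wrist"]:
    p=viewer.camera_params(n); print(n,p)
    im=viewer.read_camera(n); np.save(f'{n}0.npy',im); ims.append(im[:,:,::-1])
    cv2.imwrite(f'pics/{n}0.png',cv2.resize(im[:,:,::-1],(796,597),interpolation=cv2.INTER_CUBIC))
E
```

```text
pics
{'time': 0.0, 'q': array([ 1.265,  0.469, -0.049,  1.534,  0.024,  1.141, -0.082]), 'qvel': array([ 0.001,  0.003, -0.001,  0.001, -0.001,  0.   ,  0.001]), 'effort': array([  0.   , -51.03 ,  -0.046, -23.771,   0.011,   0.008,   0.   ]), 'tool_pos': array([ 184.333, -648.878,  302.826]), 'eef_rot': array([-0.001,  0.99 ,  0.138, -0.   ]), 'force': array([-0.664, -0.338, -0.355]), 'torque': array([ 0.002, -0.028, -0.029]), 'gripper_force': 0.0, 'finger_gap': 0.9970388834809959} 72.6
scene {'camera_matrix': array([[447.712,   0.   , 254.79 ],
       [  0.   , 447.712, 187.558],
       [  0.   ,   0.   ,   1.   ]]), 'R': array([[-0.654,  0.756, -0.011],
       [ 0.623,  0.531, -0.574],
       [-0.429, -0.382, -0.818]]), 't': array([ 380.528, -289.287, 1396.444])}
top {'camera_matrix': array([[355.495,   0.   , 263.587],
       [  0.   , 355.495, 195.89 ],
       [  0.   ,   0.   ,   1.   ]]), 'R': array([[-0.019, -1.   ,  0.011],
       [-0.984,  0.016, -0.175],
       [ 0.175, -0.014, -0.984]]), 't': array([-21.296, 564.334, 919.619])}
wrist {'camera_matrix': array([[335.474,   0.   , 247.564],
       [  0.   , 335.474, 192.071],
       [  0.   ,   0.   ,   1.   ]]), 'R': array([[ 0.273, -0.962, -0.003],
       [-0.921, -0.262,  0.287],
       [-0.277, -0.076, -0.958]]), 't': array([-672.316,  -37.591,  379.669])}
```

View pics/scene0.png

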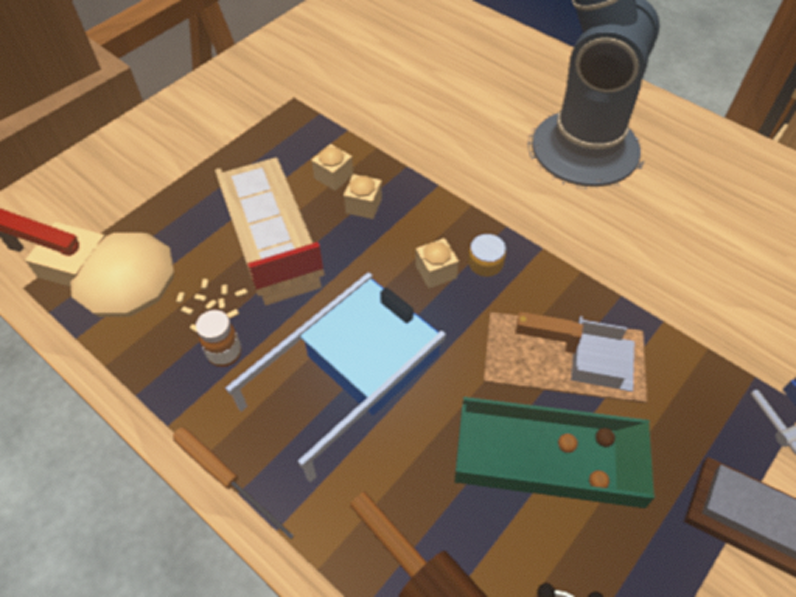

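View pics/top0.png

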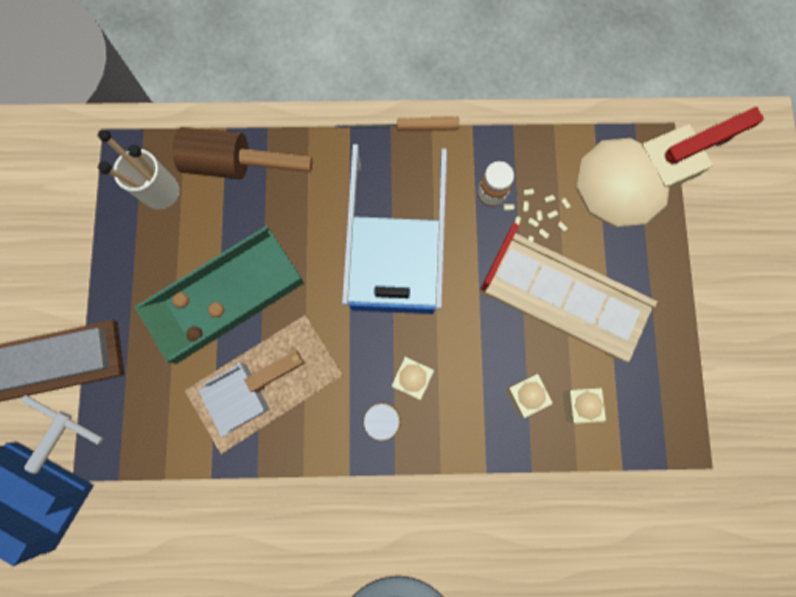

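Scene view (796 px wide): 3 blanks at (332,165), (362,193), (437,260), the tin at (488,252), the jar at (215,335), and the lid shut with its black bar at (397,304). The scoop is on the pad at (600,355). In the trough are 3 balls at (568,442), (605,437), (599,479), near its sloping end. In the top view the squares are at (517,270) to (620,317), with the red stop at the left. I'll measure with masks next.

```bash
cat > h.py <<'E'
from bench import manip, viewer
import cv2, numpy as np
np.set_printoptions(precision=1,suppress=True)
def shot(n):
    p=viewer.camera_params(n); im=viewer.read_camera(n); return im,p
def ray(p,uv):
    c=-p['R'].T@p['t']; d=p['R'].T@np.linalg.solve(p['camera_matrix'],[uv[0],uv[1],1.]); return c,d/np.linalg.norm(d)
def plane(p,uv,z):
    c,d=ray(p,uv); return c+d*(z-c[2])/d[2]
def tri(obs):
    A=np.zeros((3,3));b=np.zeros(3)
    for p,uv in obs:
        c,d=ray(p,uv); M=np.eye(3)-np.outer(d,d); A+=M;b+=M@c
    return np.linalg.solve(A,b)
def proj(p,X):
    x=p['camera_matrix']@(p['R']@np.asarray(X,float)+p['t']); return x[:2]/x[2]
def mask(im,lo,hi,roi=None):
    m=cv2.inRange(cv2.cvtColor(im,cv2.COLOR_RGB2HSV),np.array(lo),np.array(hi))
    if roi: k=np.zeros_like(m); x0,y0,x1,y1=roi; k[y0:y1,x0:x1]=255; m&=k
    return m
def blobs(m,amin=20):
    cs,_=cv2.findContours(m,cv2.RETR_EXTERNAL,cv2.CHAIN_APPROX_NONE)
    return sorted([c for c in cs if cv2.contourArea(c)>=amin],key=cv2.contourArea,reverse=True)
def cen(c):
    m=cv2.moments(c); return np.array([m['m10']/m['m00'],m['m01']/m['m00']])
def world(p,c,z): return np.array([plane(p,q,z)[:2] for q in c.reshape(-1,2)],np.float32)
def rect(p,c,z):
    "centre, sides, angle(deg) of long side in world, of a contour cast on a plane"
    (x,y),(w,h),a=cv2.minAreaRect(world(p,c,z))
    if h>w: w,h,a=h,w,a+90
    return np.array([x,y,w,h,(a+90)%180-90])
E
python3 - <<'E'
from h import *
im=np.load('top0.npy'); p=viewer.camera_params('top'); sc=np.load('scene0.npy'); ps=viewer.camera_params('scene')
hs=cv2.cvtColor(im,cv2.COLOR_RGB2HSV); h2=cv2.cvtColor(sc,cv2.COLOR_RGB2HSV)
def s(n,x,y): print(n,hs[int(y*.643),int(x*.643)])
for n,x,y in [('lid',395,250),('bar',392,292),('sq',553,285),('sq',620,317),('board',590,335),('red',500,258),('green',250,270),('slope',165,325),('o1',180,300),('o2',215,310),('dk',194,333),('pan',230,400),('pad',310,370),('handle',280,370),('btop',425,365),('bt',598,393),('tin',381,420),('cloth',450,380),('blue',500,420)]: s(n,x,y)
E
```

```text
lid [ 98  42 233]
bar [30  4 58]
sq [ 96   6 211]
sq [ 90   5 210]
board [ 21  58 208]
red [  0 177 177]
green [ 78 101 126]
slope [ 72  93 112]
o1 [ 15 116 158]
o2 [ 16 113 160]
dk [ 13 128  98]
pan [107  21 196]
pad [ 16  83 182]
handle [ 16 116 163]
btop [ 19  80 143]
bt [ 31  38 229]
tin [103  21 216]
cloth [ 18  98 161]
blue [118  29 115]
```

Run:
```python
from h import *
im=np.load('top0.npy'); p=viewer.camera_params('top'); sc=np.load('scene0.npy'); ps=viewer.camera_params('scene')
P=lambda *r:[int(v*.643) for v in r]
lid=blobs(mask(im,[92,28,200],[108,80,255],P(330,140,460,310)))[0]; print('lid',rect(p,lid,72))
for roi,I,q in [(P(360,280,420,305),im,p),(P(375,280,420,325),sc,ps)]:
    b=blobs(mask(I,[0,0,0],[180,120,85],roi))[0]; print('bar',cen(b),cv2.contourArea(b),rect(q,b,104))
for I,q,roi in [(im,p,P(480,220,670,350)),(sc,ps,P(215,155,320,260))]:
    for b in blobs(mask(I,[0,0,170],[180,30,255],roi),60): print('sq',cen(b),cv2.contourArea(b),rect(q,b,60))
for I,q,roi in [(im,p,P(480,215,530,295)),(sc,ps,P(240,235,330,300))]:
    b=blobs(mask(I,[0,120,60],[8,255,255],roi))[0]; print('red',rect(q,b,120))
for I,q,roi in [(im,p,P(385,345,625,440)),(sc,ps,P(300,135,465,285))]:
    for b in blobs(mask(I,[15,20,185],[40,90,255],roi),15): print('blank',cen(b),cv2.contourArea(b),rect(q,b,50))
for I,q,roi in [(im,p,P(130,220,310,365)),(sc,ps,P(450,390,660,510))]:
    b=blobs(mask(I,[55,60,20],[95,255,200],roi))[0]; print('tray',rect(q,b,45))
for I,q,roi in [(im,p,P(165,285,230,345)),(sc,ps,P(545,425,625,490))]:
    for b in blobs(mask(I,[5,70,30],[22,255,220],roi),10): print('ball',cen(b),cv2.contourArea(b),plane(q,cen(b),19)[:2])
for I,q,roi in [(im,p,P(185,315,345,455)),(sc,ps,P(480,305,650,405))]:
    for b in blobs(mask(I,[95,8,90],[125,60,255],roi),40): print('pan',cen(b),cv2.contourArea(b),rect(q,b,8))
    b=blobs(mask(I,[5,55,60],[25,160,255],roi))[0]; print('pad?',rect(q,b,6))
def big(I,roi,n):
    x0,y0,x1,y1=roi; c=I[y0:y1,x0:x1,::-1]; return cv2.resize(c,(398,300),interpolation=cv2.INTER_CUBIC)
a=np.vstack([np.hstack([big(im,P(120,215,350,460),0),big(sc,P(440,300,670,510),0)]),np.hstack([big(im,P(475,215,675,440),0),big(im,P(330,130,460,440),0)])])
cv2.imwrite('pics/m1.png',a)
```

```text
lid [639.   -4.1 150.9 150.9  86.1]
bar [251.6 187.6] 101.5 [576.7   0.3  54.7  15.5  86. ]
bar [255.2 195.6] 205.5 [585.5   3.9  67.5  25.9  86.3]
sq [397.5 204.3] 435.5 [ 533.2 -392.    59.4   58.9  -27.5]
sq [375.8 193.8] 427.5 [ 562.9 -335.3   59.1   58.9  -27.5]
sq [354.2 183.5] 421.0 [ 592.4 -278.6   59.2   58.8  -27.4]
sq [332.9 173.1] 415.0 [ 622.7 -222.2   58.4   58.4  -28.4]
sq [173.  149.2] 304.0 [ 592.4 -279.9   56.2   55.9   62.5]
sq [166.6 132.7] 275.5 [ 563.1 -336.6   56.2   55.8  -27.7]
sq [160.8 117. ] 254.5 [ 533.2 -393.4   56.6   56.   -27.4]
sq [177.2 160.7] 62.5 [ 612.  -242.2   56.8   13.2  -27.5]
red [ 630.5 -179.2  126.6   11.3  -28.9]
red [ 648.2 -166.2  114.6   56.   -27.9]
blank [341.2 254.1] 401.5 [ 403.6 -234.8   54.7   54.5   24.3]
blank [377.8 260.4] 399.0 [ 385.3 -330.9   56.1   54.4    2.5]
blank [265.1 242.8] 394.5 [437.  -32.8  55.1  54.8 -25.5]
blank [394.2 223.9] 76.5 [ 478.7 -373.6   48.8   24.4   85.1]
tray [589.1 304.  269.4 127.5 -57.1]
tray [599.7 309.7 268.5 131.1 -57. ]
ball [115.5 192.6] 66.0 [585.5 383.8]
ball [138.4 198.8] 61.5 [567. 319.]
ball [124.3 214.2] 51.5 [524.1 356.3]
ball [364.7 284.5] 96.0 [565.7 316.5]
ball [385.1 307.9] 95.5 [582.9 380.3]
ball [389.  280.6] 87.5 [521.9 353.2]
pan [148.3 257.1] 988.0 [407.9 288.7  97.4  85.6  27.9]
pan [153.5 218.5] 465.5 [512.1 278.4 111.4  44.7 -57.8]
pan [158.3 286.7] 129.5 [330.4 267.6  53.9  34.4 -88.3]
pad? [435.9 233.2 287.5 245.1  89. ]
pan [389.7 229.7] 820.0 [404.8 284.   88.9  85.8  29.5]
pad? [433.  224.7 277.8 181.3 -49.6]
```

View pics/m1.png

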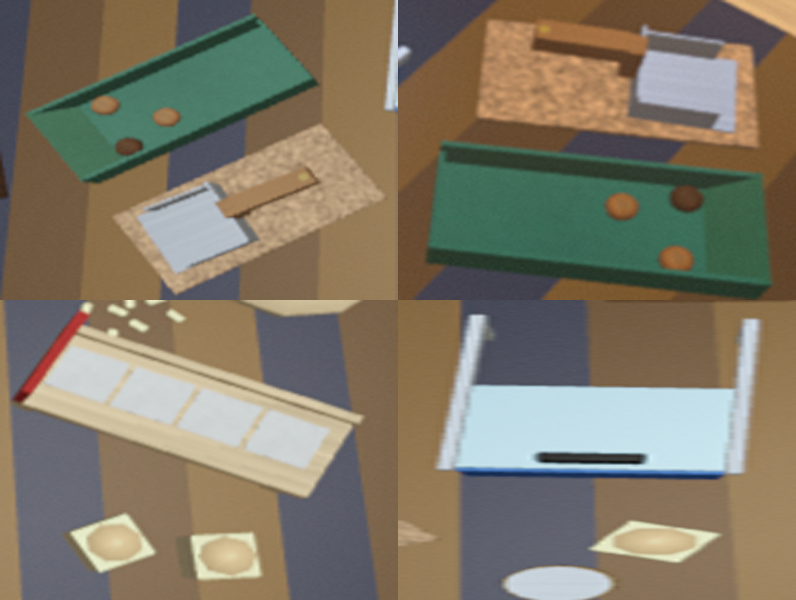

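Close-up (m1) confirms it: the trough's sloping end is its lower-left end. Balls are near (105,105), (165,117) and (130,147). The scoop nose points the same way as the slope, and the lid is nearly shut. First I'll go to the lid bar.

```bash
python3 -m pendant '[0,0.55,0.9,0,0,0,0.05,0,0.55,0.9,0,0,0,0.05]'
python3 -m pendant '[0,0.55,0.9,0,0,0,0.05,0,0.55,0.9,0,0,0,0.05]' >/dev/null
python3 -m pendant '[0,0.55,0.9,0,0,0,0.05,0,0.55,0.9,0,0,0,0.05]' >/dev/null
python3 -m pendant '[0,0.55,0.9,0,0,0,0.05,0,0.55,0.9,0,0,0,0.05]' >/dev/null
python3 -m pendant '[0,0.55,0.9,0,0,0,0.05,0,0.55,0.9,0,0,0,0.05]' >/dev/null
python3 -m pendant '[0,0.55,0.9,0,0,0,0.05,0,0.55,0.9,0,0,0,0.05]' >/dev/null
python3 -m pendant '[0,0.55,0.9,0,0,0,0.05,0,0.55,0.9,0,0,0,0.05]' >/dev/null
python3 -m pendant '[0,0.55,0.9,0,0,0,0.04,0,0.55,0.9,0,0,0,0.04,0,0.55,0.9,0,0,0,0.04,0,0.55,0.9,0,0,0,0.04]'
python3 - <<'E'
from h import *
im,p=shot('wrist'); s=manip.sense(); print(s['time'],s['tool_pos'],s['eef_rot'])
b=blobs(mask(im,[0,0,0],[180,120,80]),100)
for c in b[:4]: print(cen(c),cv2.contourArea(c),rect(p,c,104))
l=blobs(mask(im,[92,28,180],[108,80,255]),100)
for c in l[:3]: print('lid',cv2.contourArea(c),rect(p,c,72))
cv2.imwrite('pics/w1.png',im[:,:,::-1])
E
```

```text
time: 0.4
tool_pos: [231.3, -574.2, 303.6]
eef_rot: [-0.001, 0.976, 0.218, 0.001]
force: [0.5, 0.1, 0.2]
finger_gap: 1.002
gripper_force: 0.0
time: 2.4
tool_pos: [536.1, -75.1, 303.6]
eef_rot: [0.0, 0.732, 0.681, -0.001]
force: [-0.6, -0.2, 0.5]
finger_gap: 0.996
gripper_force: 0.0
2.45 [536.  -75.3 303.7] [ 0.   0.7  0.7 -0. ]
[236.1 327.2] 38275.5 [ 533.4 -201.4  516.   163.    -4. ]
[484.4  36.6] 3712.5 [719.   24.7  49.3  43.6  87.2]
[28.8 54. ] 3519.5 [389.4  29.6  84.7  57.5  -0.2]
[294.7  83.3] 1710.0 [576.5   1.4  57.5  17.6  86.1]
lid 29703.0 [637.5  -7.6 149.9 140.7  -3.7]
```

View pics/w1.png

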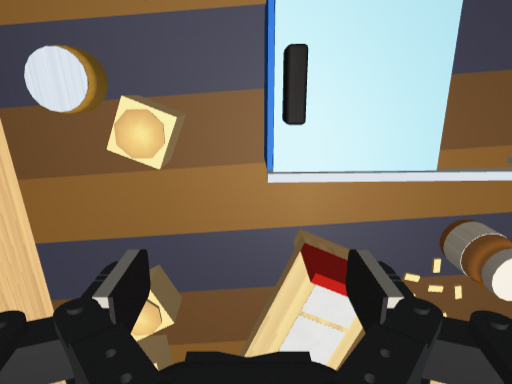

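The bar is at (577,1), with both views agreeing at 104 mm height. Now grip it.

```bash
python3 -m pendant '[0,0.5,0.94,0,0,0,0,0,0.5,0.94,0,0,0,0,0,0.5,0.94,-1,0,0,0,0,0.5,0.94,-1,0,0,0]' >/dev/null
python3 -m pendant '[0,0,0,-0.94,0,0,0,0,0,0,-0.94,0,0,0,0,0,0,-0.94,0,0,0]'
python3 -m pendant '[1,0,0,0,0,0,0,1,0,0,0,0,0,0,1,0,0,0,0,0,0,1,0,0,0,0,0,0,1,0,0,0,0,0,0,1,0,0,0,0,0,0]'
python3 -m pendant '[1,0.5,-0.035,0,0,0,0,1,0.75,-0.052,0,0,0,0,1,1,-0.07,0,0,0,0,1,1,-0.07,0,0,0,0]'
python3 -m pendant '[1,0.25,-0.017,0,0,0,0,1,0.5,-0.035,0,0,0,0,1,0.6,-0.042,0,0,0,0,1,0.6,-0.042,0,0,0,0]'
```

```text
time: 3.32
tool_pos: [576.9, 1.2, 149.4]
eef_rot: [0.0, 0.731, 0.682, 0.0]
force: [0.8, 0.8, 0.2]
finger_gap: 0.997
gripper_force: 0.0
time: 4.08
tool_pos: [577.0, 1.9, 149.5]
eef_rot: [0.001, 0.731, 0.683, 0.0]
force: [-0.1, -0.9, 5.0]
finger_gap: 0.178
gripper_force: 59.0
time: 4.58
tool_pos: [658.4, -3.2, 149.6]
eef_rot: [0.001, 0.731, 0.683, 0.002]
force: [3.1, 0.1, 5.5]
finger_gap: 0.176
gripper_force: 60.1
time: 5.08
tool_pos: [705.4, -6.1, 149.6]
eef_rot: [0.001, 0.731, 0.683, 0.001]
force: [1.8, 1.5, 4.8]
finger_gap: 0.179
gripper_force: 59.9
```

```bash
python3 -m pendant '[1,0.06,-0.004,0,0,0,0,1,0.1,-0.007,0,0,0,0,1,0.1,-0.007,0,0,0,0]'
python3 -m pendant '[1,0.04,-0.003,0,0,0,0,1,0.06,-0.004,0,0,0,0,1,0.06,-0.004,0,0,0,0]'
```

```text
time: 5.45
tool_pos: [712.6, -6.6, 149.6]
eef_rot: [0.0, 0.731, 0.683, 0.001]
force: [0.2, 1.3, 6.1]
finger_gap: 0.177
gripper_force: 60.0
time: 5.82
tool_pos: [714.1, -6.6, 149.6]
eef_rot: [-0.002, 0.731, 0.683, -0.003]
force: [-12.4, 0.1, 12.7]
finger_gap: 0.176
gripper_force: 61.0
```

```bash
python3 -m pendant '[0,0,0,0,0,0,0,0,0,0,0,0,0,0,0,0,0,0,0,0,0,0,0,0,0.5,0,0,0,0,0,0,1,0,0,0,0,0,0,1,0,0,0]' 
python3 -m pendant '[0,-0.8,0.65,0.6,0,0,0.045,0,-0.8,0.65,0.6,0,0,0.045]' >/dev/null
python3 -m pendant '[0,-0.8,0.65,0.3,0,0,0.045,0,-0.8,0.65,0.3,0,0,0.045]' >/dev/null
python3 -m pendant '[0,-0.8,0.65,0,0,0,0.045,0,-0.8,0.65,0,0,0,0.045]' >/dev/null
python3 -m pendant '[0,-0.8,0.65,0,0,0,0.045,0,-0.8,0.65,0,0,0,0.045,0,-0.8,0.65,0,0,0,0.045]'
python3 - <<'E'
from h import *
im,p=shot('wrist'); s=manip.sense(); print(s['time'],s['tool_pos'],s['eef_rot']); np.save('w2.npy',im); np.save('w2p.npy',p)
t,pt=shot('top'); np.save('t2.npy',t)
cv2.imwrite('pics/w2.png',np.hstack([im[:,:,::-1][:, :512],cv2.resize(t[80:210,210:300,::-1],(266,384))]))
E
```

```text
time: 6.58
tool_pos: [719.2, -7.5, 232.8]
eef_rot: [0.002, 0.731, 0.682, 0.003]
force: [-0.1, 0.2, -0.3]
finger_gap: 0.999
gripper_force: 0.0
time: 7.7
tool_pos: [461.1, 200.2, 300.5]
eef_rot: [0.0, 0.511, 0.859, -0.0]
force: [-0.2, -0.2, -0.2]
finger_gap: 0.999
gripper_force: 0.0
7.75 [462.3 199.1 300.5] [ 0.   0.5  0.9 -0. ]
```

View pics/w2.png

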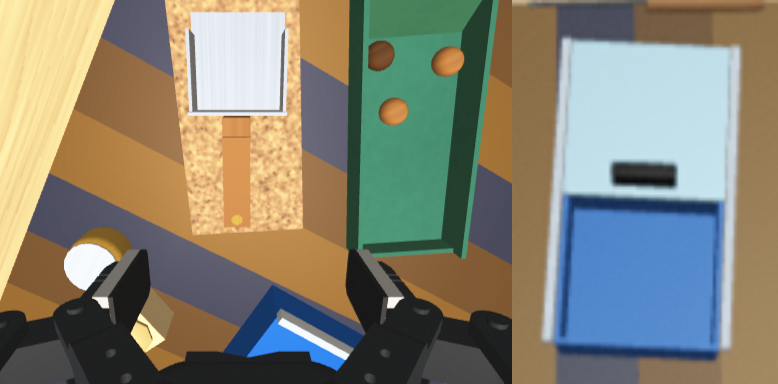

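The wrist view shows the pan at (238,65) and the handle from (236,118) to (237,228) on the pad. The balls are at (381,55), (447,61) and (394,111), and the trough's upright end wall at about (410,247). The lid is fully open in the top crop.

Run:
```python
from h import *
im=np.load('w2.npy'); p=np.load('w2p.npy',allow_pickle=True).item()
hs=cv2.cvtColor(im,cv2.COLOR_RGB2HSV)
for n,x,y in [('handle',236,170),('pad',205,170),('pad',280,200),('pan',240,60),('backw',240,112),('floor',400,180),('lw',353,150),('rw',466,150),('endw',400,247),('slope',420,15),('cloth',325,170)]: print(n,hs[y,x])
for nm,m,z in [('handle',mask(im,[8,130,120],[17,190,255],(200,135,270,235)),85),('pan',mask(im,[0,0,190],[180,40,255],(180,5,295,108)),8.5),('panwall',mask(im,[0,0,150],[180,45,255],(180,5,295,125)),8.5),
  ('floor',mask(im,[70,60,115],[85,130,255],(345,40,490,250)),5),('pad',mask(im,[8,55,110],[24,150,255],(160,0,308,242)),6)]:
    for b in blobs(m,300)[:2]: print(nm,cen(b),cv2.contourArea(b),rect(p,b,z), cv2.boundingRect(b))
cv2.imwrite('pics/x.png',mask(im,[70,60,115],[85,130,255]))
```

```text
handle [ 14 154 220]
pad [ 19 110 246]
pad [ 16 121 224]
pan [107  15 243]
backw [110  18 216]
floor [ 77 127 147]
lw [ 70 113  61]
rw [ 72 115  62]
endw [ 70 113  70]
slope [ 70 117 131]
cloth [ 15 132 156]
handle [236.1 180.2] 2417.5 [453.3 193.4  83.7  24.4 -61.4] (222, 135, 29, 93)
pan [238.7  58.6] 8310.5 [404.5 287.8  95.5  89.4  28.5] (191, 12, 98, 96)
panwall [237.5  61.6] 9072.0 [403.2 282.4 104.2  97.6  28.5] (185, 12, 104, 104)
floor [404.7 144.7] 16453.5 [606.5 293.3 230.8  97.8 -57.5] (358, 40, 103, 210)
floor [476.8 147.4] 758.5 [677.4 327.9 230.8   5.6 -57.5] (462, 40, 28, 210)
pad [236.  113.9] 31357.5 [428.8 223.9 252.9 161.3 -58.6] (160, 0, 148, 237)
```

Run:
```python
from h import *
im=np.load('w2.npy'); p=np.load('w2p.npy',allow_pickle=True).item()
V=cv2.cvtColor(im,cv2.COLOR_RGB2HSV)[:,:,2]
print(V[228:264,400]); print(V[150,340:370]); print(V[150,440:490]); print(V[20:60,410])
```

```text
[152 151 151 152 153 153 153 153 152 153 153 153 153 126  69  69  69  69
  69  70  71  69  70 101 138 148 149 136 132 140 141 140 140 140 140 139]
[114 115 115 115 114 114 114  83  64  62  63  63  61  61  61  62  63  63
  62  62 104 148 151 150 150 149 147 147 146 147]
[143 145 144 144 144 143 144 144 146 145  83  63  62  62  60  60  61  61
  61  61  62  61  61  60  61  60  62  62  61  61  62  62  61  62 112 146
 147 148 148 136 161 164 164 164 163 163 164 163 164 163]
[131 131 130 130 129 130 130 130 128 128 127 128 128 128 127 135 147 151
 151 151 151 151 151 149 149 149 150 151 153 151 153 152 153 152 151 152
 152 152 153 153]
```

Run:
```python
from h import *
p=np.load('w2p.npy',allow_pickle=True).item()
a=np.deg2rad(122.5); ux=np.array([np.cos(a),np.sin(a)]); uy=np.array([-ux[1],ux[0]])
o=np.array([600,295.])
f=lambda uv,z:((plane(p,uv,z)[:2]-o)@ux,(plane(p,uv,z)[:2]-o)@uy)
for n,uv,z in [('end floor -125',(400,241.3),5),('right floor -53',(450,150),5),('right top in',(474,150),45),('right top out -58',(479,150),45),('right top out50',(479,150),50),('left out base 58',(347,150),0),('left out top 58',(360,150),45),('left out top50',(360,150),50),('slope 100',(410,35.8),5)]: print(n,np.array(f(uv,z)))
t=np.load('t2.npy');pt=viewer.camera_params('top')
for n,I,q in (('wrist',np.load('w2.npy'),p),):
  for b in blobs(mask(I,[3,100,40],[20,255,235],(365,38,470,130)),60): print('ball',np.array(f(cen(b),19)),cv2.contourArea(b))
for uv in [(115.5,192.6),(138.4,198.8),(124.3,214.2)]: print('top ball',np.array([(plane(pt,uv,19)[:2]-o)@k for k in (ux,uy)]))
```

```text
end floor -125 [-113.5   -5.7]
right floor -53 [ -7.5 -53.9]
right top in [ -0.8 -53.5]
right top out -58 [ -1.1 -58.4]
right top out50 [ -0.1 -55. ]
left out base 58 [-0.5 57.2]
left out top 58 [ 7.  57.4]
left out top50 [ 8. 59.]
slope 100 [111.   -2.5]
ball [ 84.  -34.2] 706.0
ball [94.  31.7] 581.5
ball [39.6 16.2] 581.0
top ball [ 82.6 -35.6]
top ball [38. 15.]
top ball [92.3 31.1]
```

```bash
python3 -m pendant '[0,-0.12,-0.02,0,0,0,0,0,-0.12,-0.02,-0.5,0,0,0,0,-0.12,-0.02,-1,0,0,0,0,-0.12,-0.02,-1,0,0,0]' 
python3 -m pendant '[0,0,0,-0.6,0,0,0,0,0,0,-1,0,0,0,0,0,0,-1,0,0,0]' >/dev/null
python3 -m pendant '[0,0,0,-0.18,0,0,0,0,0,0,-0.18,0,0,0,0,0,0,-0.18,0,0,0]'
python3 -m pendant '[1,0,0,0,0,0,0,1,0,0,0,0,0,0,1,0,0,0,0,0,0,1,0,0,0,0,0,0,1,0,0,0,0,0,0,1,0,0,0,0,0,0]'
python3 -m pendant '[1,0,0,0.2,0,0,0,1,0,0,0.6,0,0,0,1,0,0,1,0,0,0,1,0,0,1,0,0,0]'
python3 - <<'E'
from h import *
im,p=shot('wrist'); np.save('w3.npy',im); np.save('w3p.npy',p)
for b in blobs(mask(im,[0,0,160],[180,40,255],(150,0,330,200)),300)[:2]: print(cen(b),rect(p,b,88.5),cv2.boundingRect(b))
E
```

```text
time: 8.3
tool_pos: [450.5, 196.6, 218.4]
eef_rot: [-0.002, 0.512, 0.859, -0.003]
force: [0.4, -0.1, 0.0]
finger_gap: 0.998
gripper_force: 0.0
time: 9.05
tool_pos: [452.2, 198.7, 127.2]
eef_rot: [0.0, 0.512, 0.859, 0.001]
force: [-0.4, 0.1, -0.5]
finger_gap: 1.007
gripper_force: 0.0
time: 9.8
tool_pos: [451.7, 198.5, 126.5]
eef_rot: [0.0, 0.512, 0.859, -0.0]
force: [-0.9, -1.2, 2.9]
finger_gap: 0.27
gripper_force: 61.1
time: 10.3
tool_pos: [452.9, 199.2, 209.0]
eef_rot: [0.002, 0.512, 0.859, 0.002]
force: [0.4, 0.3, -1.9]
finger_gap: 0.269
gripper_force: 60.6
[246.3  64.5] [412.1 275.   87.2  65.6  28.5] (161, 0, 169, 132)
[242.6 145.7] [428.  237.1 101.9   4.   28.4] (150, 142, 180, 8)
```

```bash
python3 -m pendant '[1,0.48,-0.063,0,0,0,0.0037,1,0.96,-0.127,0,0,0,0.0074]' >/dev/null
python3 -m pendant '[1,0.48,-0.063,0,0,0,0.0037,1,0.96,-0.127,0,0,0,0.0074]' >/dev/null
python3 -m pendant '[1,0.48,-0.063,0,0,0,0.0037,1,0.966,-0.127,0,0,0,0.0074,1,0.966,-0.127,0,0,0,0.0074,1,0.966,-0.127,0,0,0,0.0074]'
python3 -m pendant '[1,0,0,-0.3,0,0,0,1,0,0,-0.5,0,0,0,1,0,0,-0.5,0,0,0]'
python3 - <<'E'
from h import *
im,p=shot('wrist'); s=manip.sense(); print(s['tool_pos'],s['eef_rot']); np.save('w3.npy',im); np.save('w3p.npy',p)
t,pt=shot('scene'); np.save('t3.npy',t)
cv2.imwrite('pics/w3.png',np.hstack([im[:,:,::-1][:, :430],cv2.resize(t[190:340,270:440,::-1],(366,384))]))
E
```

```text
time: 11.35
tool_pos: [681.3, 168.1, 204.6]
eef_rot: [-0.001, 0.481, 0.877, -0.001]
force: [-0.8, 0.3, -1.3]
finger_gap: 0.268
gripper_force: 60.5
time: 11.72
tool_pos: [681.1, 167.7, 164.5]
eef_rot: [-0.001, 0.481, 0.877, -0.001]
force: [-0.4, -0.0, -1.6]
finger_gap: 0.272
gripper_force: 60.4
[681.9 168.1 165.8] [-0.   0.5  0.9 -0. ]
```

View pics/w3.png

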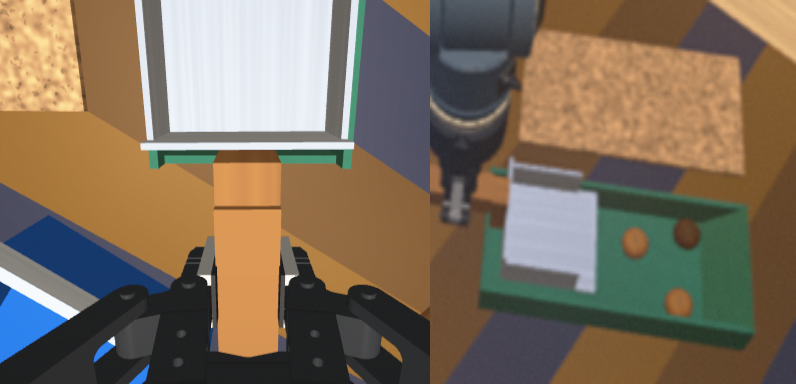

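The wrist view shows the pan's back wall spanning columns 141–354 and the trough's end 149–352, so the pan sits in line inside the walls. The scene view shows the balls ahead of the nose. Now lower it.

```bash
python3 -m pendant '[1,0.012,0.007,-0.25,0,0,0,1,0.012,0.007,-0.45,0,0,0,1,0.012,0.007,-0.475,0,0,0,1,0.012,0.007,-0.475,0,0,0]'
python3 -m pendant '[1,0,0,-0.02,0,0,0,1,0,0,-0.03,0,0,0,1,0,0,-0.03,0,0,0]'
```

```text
time: 12.32
tool_pos: [683.5, 168.6, 128.0]
eef_rot: [-0.0, 0.481, 0.877, -0.0]
force: [0.3, 0.2, -0.4]
finger_gap: 0.27
gripper_force: 60.5
time: 12.7
tool_pos: [683.6, 168.5, 126.1]
eef_rot: [0.0, 0.481, 0.877, 0.0]
force: [0.7, 0.4, -0.3]
finger_gap: 0.275
gripper_force: 60.5
```

```bash
python3 -m pendant '[1,-0.067,0.105,-0.01,0,0,0,1,-0.134,0.211,-0.01,0,0,0,1,-0.2,0.316,-0.01,0,0,0,1,-0.268,0.421,-0.01,0,0,0,1,-0.335,0.527,-0.01,0,0,0,1,-0.403,0.632,-0.01,0,0,0,1,-0.47,0.738,-0.01,0,0,0,1,-0.537,0.843,-0.01,0,0,0]'
python3 -m pendant '[1,-0.027,0.042,0,0,0,0,1,-0.054,0.084,0,0,0,0,1,-0.08,0.126,0,0,0,0,1,-0.107,0.169,0,0,0,0,1,-0.134,0.21,0,0,0,0,1,-0.16,0.253,0,0,0,0,1,-0.188,0.295,0,0,0,0,1,-0.215,0.337,0,0,0,0]'
python3 - <<'E'
from h import *
t,pt=shot('top'); s,_=shot('scene')
cv2.imwrite('pics/w4.png',np.hstack([cv2.resize(t[130:250,80:200,::-1],(384,384),interpolation=cv2.INTER_CUBIC),cv2.resize(s[240:340,290:425,::-1],(400,384),interpolation=cv2.INTER_CUBIC)]))
E
```

```text
time: 13.7
tool_pos: [640.8, 236.2, 125.6]
eef_rot: [0.001, 0.482, 0.876, 0.0]
force: [1.0, -3.2, 4.8]
finger_gap: 0.274
gripper_force: 61.3
time: 14.7
tool_pos: [624.1, 262.4, 125.7]
eef_rot: [0.001, 0.482, 0.876, 0.0]
force: [2.1, -4.3, 5.3]
finger_gap: 0.275
gripper_force: 61.5
```

View pics/w4.png

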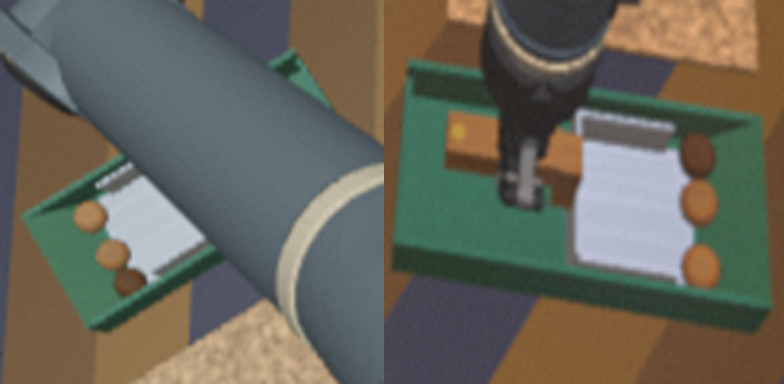

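The balls sit in a row against the slope, all ahead of the nose (scene crop (698,155), (698,203), (700,265)). Push under them.

```bash
python3 -m pendant '[1,-0.013,0.021,0,0,0,0,1,-0.027,0.042,0,0,0,0,1,-0.04,0.063,0,0,0,0,1,-0.047,0.074,0,0,0,0,1,-0.047,0.074,0,0,0,0]'
python3 - <<'E'
from h import *
t,pt=shot('top'); s,ps=shot('scene')
o=np.array([594.3,304.8]);a=np.deg2rad(122.5); R=np.array([[np.cos(a),np.sin(a)],[-np.sin(a),np.cos(a)]])
for I,q,roi in [(t,pt,(95,185,140,225)),(s,ps,(355,265,415,325))]:
    for b in blobs(mask(I,[5,85,30],[22,255,230],roi),10): print('ball',cv2.contourArea(b),R@(plane(q,cen(b),20)[:2]-o))
E
```

```text
time: 15.42
tool_pos: [620.3, 268.4, 125.6]
eef_rot: [0.001, 0.482, 0.876, 0.0]
force: [2.5, -3.9, 6.7]
finger_gap: 0.271
gripper_force: 61.5
ball 101.0 [96.7 16.6]
ball 61.5 [ 96.2 -35.6]
ball 29.0 [152.5   6.5]
ball 25.5 [65.9 67.6]
ball 20.5 [104.  -76.9]
ball 185.0 [95.  22.5]
ball 98.5 [ 31.3 -68.9]
ball 96.0 [ 95.3 -30.5]
ball 49.5 [116.  76.]
ball 43.5 [ 6.6 21.9]
```

```bash
python3 -m pendant '[1,0.018,-0.028,-0.044,0.0187,0.0119,0,1,0.042,-0.065,-0.1,0.0375,0.0239,0,1,0.066,-0.103,-0.163,0.0562,0.0358,0,1,0.066,-0.103,-0.163,0.0562,0.0358,0,1,0.066,-0.103,-0.163,0.0562,0.0358,0]'
python3 - <<'E'
from h import *
t,pt=shot('top'); s,ps=shot('scene')
cv2.imwrite('pics/w5.png',np.hstack([cv2.resize(t[160:240,80:160,::-1],(384,384),interpolation=cv2.INTER_CUBIC),cv2.resize(s[250:340,320:425,::-1],(400,384),interpolation=cv2.INTER_CUBIC)]))
E
```

```text
time: 16.15
tool_pos: [624.8, 260.8, 111.9]
eef_rot: [-0.092, 0.479, 0.872, 0.05]
force: [2.0, -1.5, 1.9]
finger_gap: 0.269
gripper_force: 61.1
```

View pics/w5.png

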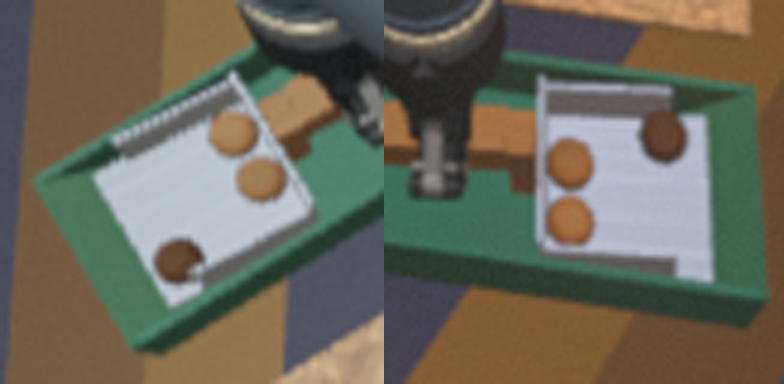

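Two balls have rolled to the back of the pan. The dark one, at scene crop (663,135), rests on the pan against the left wall's front edge. I'll lift slightly and roll the scoop sideways to free it.

```bash
python3 -m pendant '[1,0,0,0.15,0,0,0,1,0.097,0.062,0.17,-0.015,0.0235,0,1,0.194,0.124,0.17,-0.03,0.047,0,1,0.194,0.124,0.17,-0.03,0.047,0,1,0.194,0.124,0.17,-0.03,0.047,0,1,0.194,0.124,0.17,-0.03,0.047,0]'
python3 - <<'E'
from h import *
t,pt=shot('top'); s,ps=shot('scene')
cv2.imwrite('pics/w6.png',np.hstack([cv2.resize(t[160:240,80:160,::-1],(384,384),interpolation=cv2.INTER_CUBIC),cv2.resize(s[250:340,320:425,::-1],(400,384),interpolation=cv2.INTER_CUBIC)]))
E
```

```text
time: 17.0
tool_pos: [639.9, 270.2, 125.8]
eef_rot: [-0.133, 0.485, 0.864, -0.026]
force: [0.9, 0.1, -2.6]
finger_gap: 0.272
gripper_force: 60.5
```

View pics/w6.png

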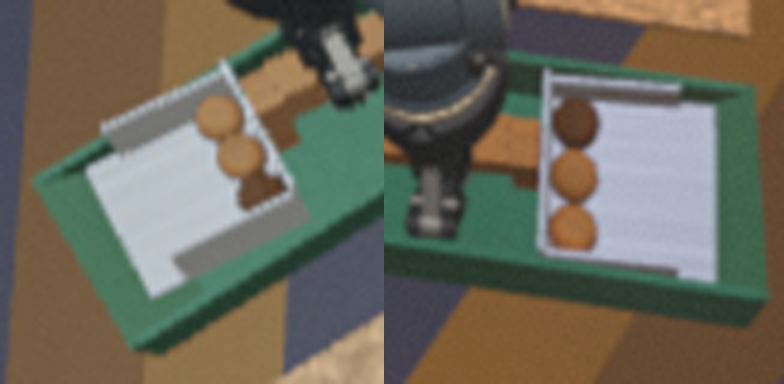

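All three balls are in the pan, at the back wall. Lift, undo the roll, and pitch up for the carry.

```bash
python3 -m pendant '[1,0,0,0.2,0,0,0,1,0,0,0.4,0,0,0,1,0,0,0.6,0.01,-0.016,0,1,0,0,0.8,0.02,-0.032,0,1,0,0,1,0.03,-0.047,0,1,0,0,1,0.03,-0.047,0]' > /dev/null
python3 -m pendant '[1,0,0,0.2,0.0187,0.012,0,1,0,0,0.4,0.0375,0.0239,0,1,0,0,0.44,0.0375,0.0239,0,1,0,0,0.44,0.0375,0.0239,0]'
python3 - <<'E'
from h import *
from scipy.spatial.transform import Rotation as Ro
s=manip.sense(); q=s['eef_rot']; M=Ro.from_quat([q[1],q[2],q[3],q[0]]).as_matrix()
# scoop axes: tool z = -scoop z, tool x = scoop x
print(s['tool_pos'],'x',np.round(M[:,0],3),'z',np.round(M[:,2],3), 'pitch',np.degrees(np.arcsin(M[2,0])),'yaw',np.degrees(np.arctan2(M[1,0],M[0,0])),'roll y z',M[2,1])
t,pt=shot('top'); s,ps=shot('scene')
for I in (t,s): print([ (cen(b),cv2.contourArea(b)) for b in blobs(mask(I,[5,85,30],[22,255,230],(80,130,200,230) if I is t else (300,190,430,330)),30)])
E
```

```text
time: 18.35
tool_pos: [640.1, 270.8, 240.6]
eef_rot: [-0.152, 0.474, 0.863, 0.083]
force: [-0.1, 0.6, -1.7]
finger_gap: 0.273
gripper_force: 60.5
[640.1 270.8 240.6] x [-0.5  0.8  0.3] z [-0.2  0.3 -0.9] pitch 19.95302669518836 yaw 122.47699057788958 roll y z -0.0009696849966895904
[(array([106.2, 153.7]), 939.5), (array([183.3, 200.8]), 576.0), (array([ 91.2, 221.2]), 278.0), (array([102.7, 178.2]), 221.0), (array([144.6, 153. ]), 103.5), (array([132.5, 225.5]), 87.5)]
[(array([390.6, 218.8]), 4473.5), (array([385.8, 321.8]), 824.0), (array([313.5, 245.4]), 784.0), (array([365.4, 263.8]), 390.0), (array([388.4, 272.2]), 344.5)]
```

```bash
python3 -m pendant '[1,0.01,-0.04,0,0,0,0,1,0.03,-0.14,0,0,0,0,1,0.06,-0.3,0,0,0,0,1,0.1,-0.5,0,0,0,0,1,0.15,-0.72,0,0,0,0,1,0.2,-0.94,0,0,0,0]' >/dev/null
python3 -m pendant '[1,0.05,-0.235,0,0,0,0,1,0.1,-0.47,0,0,0,0,1,0.15,-0.705,0,0,0,0,1,0.2,-0.94,0,0,0,0]' >/dev/null
python3 -m pendant '[1,0.05,-0.235,0,0,0,0,1,0.1,-0.47,0,0,0,0,1,0.15,-0.705,0,0,0,0,1,0.2,-0.94,0,0,0,0]' >/dev/null
python3 -m pendant '[1,0.05,-0.235,0,0,0,0,1,0.1,-0.47,0,0,0,0,1,0.15,-0.705,0,0,0,0,1,0.2,-0.94,0,0,0,0]' >/dev/null
python3 -m pendant '[1,0.05,-0.235,0,0,0,0,1,0.1,-0.47,0,0,0,0,1,0.15,-0.705,0,0,0,0,1,0.2,-0.94,0,0,0,0]' >/dev/null
python3 -m pendant '[1,0.05,-0.235,0,0,0,0,1,0.1,-0.47,0,0,0,0,1,0.15,-0.705,0,0,0,0,1,0.19,-0.88,0,0,0,0,1,0.2,-0.94,0,0,0,0,1,0.2,-0.94,0,0,0,0]'
python3 - <<'E'
from h import *
t,pt=shot('top'); w,_=shot('wrist'); s=manip.sense(); print(s['tool_pos'],s['q'])
cv2.imwrite('pics/w7.png',np.hstack([cv2.resize(t[80:240,190:330,::-1],(336,384),interpolation=cv2.INTER_CUBIC),w[:,:460,::-1]]))
E
```

```text
time: 21.95
tool_pos: [736.4, -180.5, 240.8]
eef_rot: [-0.152, 0.474, 0.863, 0.084]
force: [-0.2, 0.7, -1.8]
finger_gap: 0.272
gripper_force: 60.5
[ 736.4 -179.5  241.1] [ 0.6  0.9 -0.8  1.2  0.3  1.5  0.5]
```

View pics/w7.png

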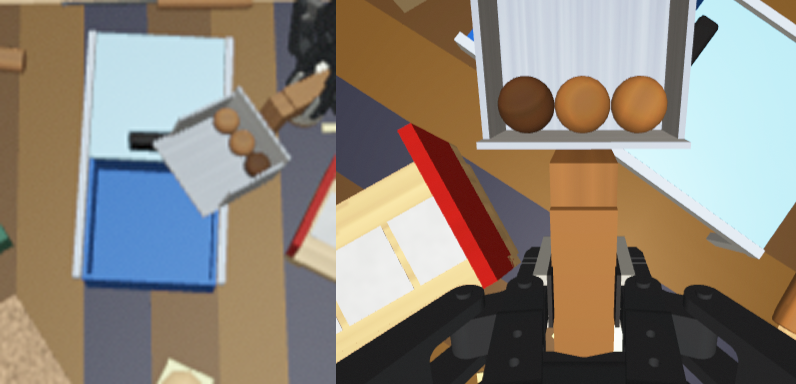

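The wrist view shows three balls at the pan's back, and the tub is open below. Pour.

```bash
python3 -m pendant '[1,-0.045,0.071,-0.02,-0.0234,-0.0149,0,1,-0.09,0.142,-0.04,-0.0468,-0.0298,0,1,-0.15,0.24,-0.06,-0.07,-0.0448,0,1,-0.215,0.339,-0.075,-0.0937,-0.0597,0,1,-0.215,0.339,-0.075,-0.0937,-0.0597,0]' >/dev/null
python3 -m pendant '[1,-0.074,0.116,0.015,-0.0234,-0.0149,0,1,-0.155,0.244,0.05,-0.0468,-0.0298,0,1,-0.155,0.244,0.05,-0.0468,-0.0298,0,1,-0.242,0.38,0.15,-0.0703,-0.0448,0,1,-0.335,0.526,0.26,-0.0937,-0.0597,0,1,-0.433,0.68,0.36,-0.117,-0.0746,0,1,-0.536,0.841,0.44,-0.1405,-0.0895,0,1,-0.64,1,0.52,-0.164,-0.1044,0]'
python3 -m pendant '[1,0,0,0,0,0,0,1,0,0,0,0,0,0,1,0,0,0,0,0,0,1,0,0,0,0,0,0]'
python3 - <<'E'
from h import *
t,pt=shot('top'); s,_=shot('scene')
cv2.imwrite('pics/w8.png',np.hstack([cv2.resize(t[80:240,190:330,::-1],(336,384),interpolation=cv2.INTER_CUBIC),cv2.resize(s[120:300,150:310,::-1],(400,384))]))
def bb(I,roi,q,z):
    for b in blobs(mask(I,[3,85,30],[22,255,230],roi),15): print(cen(b),cv2.contourArea(b),plane(q,cen(b),z)[:2])
bb(t,(225,120,290,190),pt,19)
E
```

```text
time: 23.68
tool_pos: [668.7, -74.4, 276.8]
eef_rot: [0.264, 0.46, 0.835, -0.145]
force: [-0.5, 0.0, -2.1]
finger_gap: 0.273
gripper_force: 60.6
time: 24.18
tool_pos: [668.3, -74.9, 276.2]
eef_rot: [0.263, 0.46, 0.836, -0.145]
force: [0.3, 0.2, -1.8]
finger_gap: 0.269
gripper_force: 60.6
[287.2 178.6] 78.0 [618.1 -99.7]
```

View pics/w8.png

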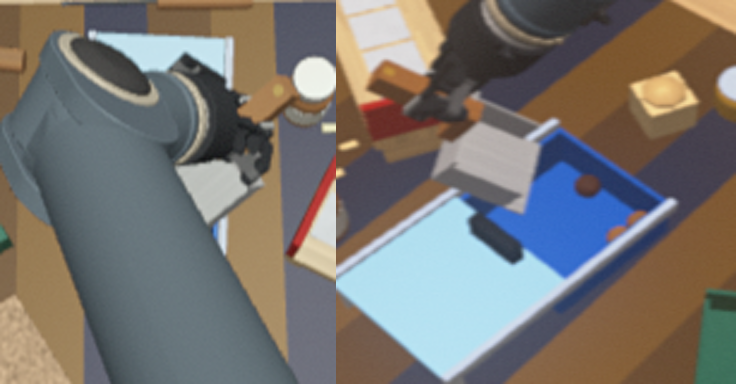

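All three balls are in the tub: dark at (588,185), orange at (618,233) and (637,217) in the scene half. Next I'll measure the pad from the stored pictures.

Run:
```python
from h import *
im=np.load('w2.npy'); p=np.load('w2p.npy',allow_pickle=True).item()
V=cv2.cvtColor(im,cv2.COLOR_RGB2HSV)[:,:,2]
V=cv2.medianBlur(V,5)
L=[];Rr=[];B=[]
for r in range(120,226,4):
    row=V[r]
    m=np.where(row[150:325]>185)[0]+150; L.append((m[0],r)); Rr.append((m[-1],r))
for c in range(200,300,5):
    m=np.where(V[190:260,c]>185)[0]+190; B.append((c,m[-1]))
def fit(P):
    W=np.array([plane(p,np.array(q)+.5*0,6)[:2] for q in P],np.float32); vx,vy,x,y=cv2.fitLine(W,cv2.DIST_HUBER,0,.01,.01).ravel(); return np.degrees(np.arctan2(vy,vx)),np.array([x,y]),np.array([vx,vy])
for n,P in (('L',L),('R',Rr),('B',B)): print(n,fit(P)[0],fit(P)[1],P[::6])
t=np.load('t3.npy');ps=viewer.camera_params('scene')
m=mask(cv2.medianBlur(t,3),[0,0,175],[30,140,255],(305,195,425,262))
b=blobs(m,200)[0]; print('scene pad',rect(ps,b,6),cv2.contourArea(b)); cv2.imwrite('pics/x.png',m)
```

```text
L -81.55263 [383.4 155.8] [(np.int64(179), 120), (np.int64(182), 144), (np.int64(150), 168), (np.int64(151), 192), (np.int64(162), 216)]
R -57.601448 [515.  224.8] [(np.int64(300), 120), (np.int64(300), 144), (np.int64(301), 168), (np.int64(302), 192), (np.int64(302), 216)]
B 19.14811 [512.6  99.6] [(200, np.int64(244)), (230, np.int64(255)), (260, np.int64(257)), (290, np.int64(257))]
scene pad [435.1 230.4 247.2 128.2 -58. ] 4166.0
```

```bash
python3 - <<'E'
from h import *
p=np.load('w2p.npy',allow_pickle=True).item()
print(plane(p,(192.5,234.5),6),plane(p,(302.5,229),6), 'pred mid 501.3 124.4')
E
python3 -m pendant '[1,0,0,0.1,0.041,0.026,0,1,0,0,0.1,0.082,0.052,0,1,0,0,0.1,0.123,0.078,0,1,0,0,0.1,0.164,0.1044,0,1,0,0,0.1,0.164,0.1044,0]' >/dev/null
python3 -m pendant '[1,-0.32,0.41,0,0,0,0,1,-0.64,0.82,0,0,0,0]' >/dev/null
python3 -m pendant '[1,-0.32,0.41,0,0,0,0,1,-0.64,0.82,0,0,0,0]' >/dev/null
python3 -m pendant '[1,-0.32,0.41,0,0,0,0,1,-0.64,0.82,0,0,0,0]' >/dev/null
python3 -m pendant '[1,-0.32,0.41,-0.4,0,0,0,1,-0.64,0.82,-0.8,0,0,0,1,-0.64,0.82,-0.8,0,0,0,1,-0.64,0.82,-0.8,0,0,0]'
python3 - <<'E'
from h import *
from scipy.spatial.transform import Rotation as Ro
s=manip.sense(); q=s['eef_rot']; M=Ro.from_quat([q[1],q[2],q[3],q[0]]).as_matrix()
print(s['tool_pos'],'pitch',np.degrees(np.arcsin(M[2,0])),'yaw',np.degrees(np.arctan2(M[1,0],M[0,0])),'roll',np.degrees(M[2,1]))
E
```

```text
[445.2  93.2   6. ] [555.5 160.9   6. ] pred mid 501.3 124.4
time: 26.15
tool_pos: [463.1, 189.2, 220.8]
eef_rot: [0.001, 0.48, 0.877, -0.0]
force: [0.9, -0.4, -0.7]
finger_gap: 0.269
gripper_force: 60.5
[463.1 189.2 220.8] pitch -0.11997426467021952 yaw 122.56669598556448 roll 0.06490895418409529
```

```bash
python3 -m pendant '[1,-0.015,-0.008,-0.5,0,0,-0.0017,1,-0.015,-0.008,-1,0,0,-0.0017,1,-0.015,-0.008,-1,0,0,-0.0017]' 
python3 -m pendant '[1,0,0,-0.1,0,0,0,1,0,0,-0.16,0,0,0,1,0,0,-0.175,0,0,0,1,0,0,-0.175,0,0,0]'
```

```text
time: 26.52
tool_pos: [461.6, 186.6, 139.0]
eef_rot: [-0.001, 0.484, 0.875, -0.002]
force: [-0.7, 0.2, -0.6]
finger_gap: 0.272
gripper_force: 60.5
time: 27.02
tool_pos: [462.2, 188.3, 126.9]
eef_rot: [0.0, 0.484, 0.875, 0.0]
force: [0.1, 0.5, -1.7]
finger_gap: 0.273
gripper_force: 60.5
```

```bash
python3 -m pendant '[1,0,0,-0.012,0,0,0,1,0,0,-0.02,0,0,0,1,0,0,-0.02,0,0,0]' 
python3 -m pendant '[0,0,0,0,0,0,0,0,0,0,0,0,0,0,0,0,0,0,0,0,0,0,0,0,0,0,0,0,0,0,0,0.5,0,0,0,0,0,0,1,0,0,0,0,0,0,1,0,0,0]' 
python3 -m pendant '[0,0,0,1,0,0,0,0,0,0,1,0,0,0,0,0,0,1,0,0,0]'
python3 - <<'E'
from h import *
im,p=shot('wrist'); s=manip.sense(); print(s['tool_pos'],s['eef_rot'])
for nm,m,z in [('handle',mask(im,[8,130,120],[17,190,255],(200,135,270,235)),85),('pan',mask(im,[0,0,190],[180,40,255],(180,0,295,108)),8.5)]:
    for b in blobs(m,300)[:1]: print(nm,cen(b),rect(p,b,z),cv2.boundingRect(b))
t,pt=shot('top'); sc,ps=shot('scene')
m=mask(cv2.medianBlur(sc,3),[0,0,150],[180,140,255],(305,195,425,262)); b=blobs(m,200)[0]; print('pad scene',rect(ps,b,6))
for I,q,roi in [(t,pt,(245,220,405,285)),(sc,ps,(190,85,300,185))]:
    for b in blobs(mask(I,[15,20,185],[40,90,255],roi),60): print('blank',cv2.contourArea(b),rect(q,b,50))
cv2.imwrite('pics/w9.png',np.hstack([im[:,:430,::-1],cv2.resize(t[90:200,220:310,::-1],(366,384))]))
E
```

```text
time: 27.4
tool_pos: [462.4, 188.3, 125.8]
eef_rot: [0.001, 0.484, 0.875, 0.0]
force: [-0.8, -1.9, 7.9]
finger_gap: 0.276
gripper_force: 61.9
time: 28.28
tool_pos: [463.4, 189.2, 207.5]
eef_rot: [0.002, 0.484, 0.875, 0.002]
force: [0.1, 0.1, -0.9]
finger_gap: 0.999
gripper_force: 0.0
time: 28.65
tool_pos: [462.2, 188.1, 285.1]
eef_rot: [0.001, 0.484, 0.875, 0.0]
force: [-0.3, -0.3, -0.0]
finger_gap: 0.999
gripper_force: 0.0
[461.7 187.6 283.8] [-0.   0.5  0.9 -0. ]
handle [245.7 187.6] [453.7 180.9  85.7  60.1 -57.9] (200, 135, 70, 100)
pan [247.2  57.8] [406.5 275.2  90.1  87.2  32.1] (198, 10, 97, 98)
pad scene [432.9 228.8 251.1 135.5 -58.1]
blank 405.5 [ 385.3 -330.7   56.4   55.1    2.5]
blank 404.0 [ 403.6 -234.8   54.8   54.5   24.3]
blank 395.5 [437.1 -32.8  55.3  54.8 -25.5]
blank 137.5 [ 477.  -377.1   65.2   29.7   89. ]
```

View pics/w9.png

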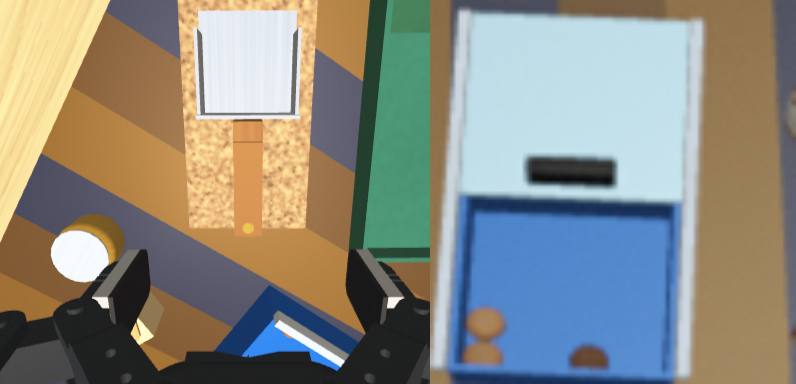

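Scoop is flat and centred on the pad: pan columns 197–299 within pad 180–315. All three balls are in the tub, at (485,323), (482,355) and (588,357) in the right half. Now close the lid.

```bash
python3 -m pendant '[0,0.4,-0.3,0,0,0,-0.025,0,0.787,-0.609,0,0,0,-0.05]' >/dev/null
python3 -m pendant '[0,0.4,-0.3,0,0,0,-0.025,0,0.787,-0.609,0,0,0,-0.05]' >/dev/null
python3 -m pendant '[0,0.4,-0.3,0,0,0,-0.025,0,0.787,-0.609,0,0,0,-0.05]' >/dev/null
python3 -m pendant '[0,0.4,-0.3,0,0,0,-0.025,0,0.787,-0.609,0,0,0,-0.05,0,0.787,-0.609,-0.4,0,0,-0.05,0,0.787,-0.609,-0.8,0,0,-0.05,0,0.787,-0.609,-0.8,0,0,-0.05]'
python3 -m pendant '[0,0,0,-0.5,0,0,0,0,0,0,-0.87,0,0,0,0,0,0,-0.87,0,0,0]'
python3 -m pendant '[1,0,0,0,0,0,0,1,0,0,0,0,0,0,1,0,0,0,0,0,0,1,0,0,0,0,0,0,1,0,0,0,0,0,0,1,0,0,0,0,0,0]'
python3 -m pendant '[1,-0.25,0.017,0,0,0,0,1,-0.5,0.035,0,0,0,0,1,-0.75,0.052,0,0,0,0,1,-1,0.07,0,0,0,0,1,-1,0.07,0,0,0,0]'
python3 -m pendant '[1,-0.2,0.014,0,0,0,0,1,-0.4,0.028,0,0,0,0,1,-0.6,0.042,0,0,0,0,1,-0.68,0.048,0,0,0,0,1,-0.68,0.048,0,0,0,0]'
```

```text
time: 30.18
tool_pos: [711.7, -7.1, 215.5]
eef_rot: [-0.003, 0.73, 0.683, -0.004]
force: [0.4, 0.1, 0.3]
finger_gap: 0.998
gripper_force: 0.0
time: 30.55
tool_pos: [712.7, -6.8, 149.2]
eef_rot: [-0.001, 0.73, 0.683, -0.002]
force: [0.9, -0.5, -0.3]
finger_gap: 1.0
gripper_force: 0.0
time: 31.3
tool_pos: [713.6, -6.6, 152.3]
eef_rot: [0.0, 0.73, 0.683, -0.0]
force: [-3.2, -0.0, 5.2]
finger_gap: 0.173
gripper_force: 59.8
time: 31.92
tool_pos: [633.3, -1.6, 152.2]
eef_rot: [0.001, 0.73, 0.683, -0.0]
force: [-2.2, -2.0, 5.2]
finger_gap: 0.175
gripper_force: 59.8
time: 32.55
tool_pos: [580.0, 1.8, 152.2]
eef_rot: [0.001, 0.731, 0.683, -0.0]
force: [-1.5, -3.7, 7.9]
finger_gap: 0.174
gripper_force: 60.3
```

```bash
python3 -m pendant '[1,-0.05,0.0035,0,0,0,0,1,-0.075,0.005,0,0,0,0,1,-0.075,0.005,0,0,0,0]'
python3 -m pendant '[1,-0.03,0.002,0,0,0,0,1,-0.05,0.0035,0,0,0,0,1,-0.05,0.0035,0,0,0,0]'
```

```text
time: 32.92
tool_pos: [574.9, 2.1, 152.2]
eef_rot: [0.001, 0.731, 0.683, 0.0]
force: [0.3, -4.4, 7.4]
finger_gap: 0.175
gripper_force: 60.1
time: 33.3
tool_pos: [573.2, 2.1, 152.2]
eef_rot: [0.003, 0.731, 0.683, 0.003]
force: [7.8, -3.5, -0.1]
finger_gap: 0.175
gripper_force: 59.3
```

```bash
python3 -m pendant '[0,0,0,0,0,0,0,0,0,0,0,0,0,0,0,0,0,0,0,0,0,0,0,0,0,0,0,0,0,0,0,1,0,0,0,0,0,0,1,0,0,0]' >/dev/null
python3 -m pendant '[0,-0.5,-0.6,0.6,0,0,0,0,-0.5,-0.6,0.6,0,0,0,0,-0.5,-0.6,0.6,0,0,0]'
python3 - <<'E'
from h import *
im,p=shot('wrist'); s=manip.sense(); print(s['tool_pos'],s['eef_rot'])
for b in blobs(mask(im,[15,15,190],[40,110,255],(60,60,300,330)),800)[:4]: print('blank?',cen(b),cv2.contourArea(b),rect(p,b,50))
for b in blobs(mask(im,[85,5,170],[125,60,255],(0,20,230,280)),800)[:4]: print('tin?',cen(b),cv2.contourArea(b),rect(p,b,45))
t,pt=shot('top')
for b in blobs(mask(t,[85,5,190],[125,60,255],(225,250,265,290)),80)[:4]: print('tin top',cen(b),cv2.contourArea(b),rect(pt,b,45))
l=blobs(mask(t,[92,28,200],[108,80,255],(212,90,296,200)))[0]; print('lid',rect(pt,l,72))
for b in blobs(mask(t,[15,20,185],[40,90,255],(245,220,405,285)),60): print('blank',cv2.contourArea(b),rect(pt,b,50))
cv2.imwrite('pics/w10.png',im[:,:,::-1])
E
```

```text
time: 34.42
tool_pos: [529.2, -45.3, 279.6]
eef_rot: [0.001, 0.731, 0.682, 0.0]
force: [-0.4, 1.3, 0.1]
finger_gap: 1.001
gripper_force: 0.0
[529.3 -44.4 278.9] [-0.   0.7  0.7  0. ]
blank? [148.  164.5] 1121.5 [435.7 -31.6  54.1  53.9  64.3]
tin? [ 55.5 111.8] 3352.5 [363.1  22.8  57.5  56.9  78.3]
tin top [244.9 270.9] 343.0 [365.6  21.5  54.4  52.9  -0.8]
lid [635.7  33.7 150.1  80.3  -0.8]
blank 407.5 [ 385.3 -330.7   56.4   55.3    2.7]
blank 287.0 [436.6 -32.5  54.6  54.5 -27.3]
blank 143.5 [ 477.  -375.8   67.9   29.7   89. ]
blank 62.0 [ 412.6 -254.4   54.6   10.9   23.8]
```

```bash
python3 -m pendant '[0,-0.3,0.04,0,0,0,0.05,0,-0.58,0.078,0,0,0,0.1,0,-0.58,0.078,0,0,0,0.15,0,-0.58,0.078,0,0,0,0.19]' >/dev/null
python3 -m pendant '[0,-0.3,0.04,0,0,0,0.05,0,-0.58,0.078,0,0,0,0.1,0,-0.58,0.078,-0.4,0,0,0.15,0,-0.58,0.078,-0.9,0,0,0.19,0,-0.58,0.078,-0.9,0,0,0.19,0,-0.58,0.078,-0.9,0,0,0.19]'
python3 - <<'E'
from h import *
im,p=shot('wrist'); s=manip.sense(); print(s['tool_pos'],s['eef_rot'],np.degrees(2*np.arctan2(s['eef_rot'][2],s['eef_rot'][1]))-90)
for b in blobs(mask(im,[15,15,190],[40,110,255]),800)[:4]: print('blank?',cen(b),cv2.contourArea(b),rect(p,b,50),cv2.boundingRect(b))
cv2.imwrite('pics/w11.png',im[:,:,::-1])
E
```

```text
time: 35.78
tool_pos: [437.4, -31.2, 207.9]
eef_rot: [0.0, 0.22, 0.975, 0.001]
force: [-0.4, 0.5, 0.2]
finger_gap: 0.999
gripper_force: 0.0
[437.7 -31.4 208.3] [0.  0.2 1.  0. ] 64.52457079393398
blank? [37.6 20.7] 3084.0 [274.9 -91.8  80.6  24.2 -89.8] (0, 0, 109, 63)
blank? [243.9 191.5] 1981.5 [435.3 -31.7  54.4  53.7  64.5] (205, 161, 79, 73)
blank? [242.1 202.4] 850.5 [437.4 -34.   27.5  23.3 -42.8] (225, 183, 34, 39)
```

```bash
python3 -m pendant '[0,-0.025,-0.004,0,0,0,0,0,-0.025,-0.004,-0.5,0,0,0,0,-0.025,-0.004,-1,0,0,0,0,-0.025,-0.004,-1,0,0,0]' >/dev/null
python3 -m pendant '[0,0,0,-0.3,0,0,0,0,0,0,-0.49,0,0,0,0,0,0,-0.49,0,0,0]'
python3 -m pendant '[1,0,0,0,0,0,0,1,0,0,0,0,0,0,1,0,0,0,0,0,0,1,0,0,0,0,0,0,1,0,0,0,0,0,0]'
python3 -m pendant '[1,0,0,0.3,0,0,0,1,0,0,0.8,0,0,0,1,0,0,1,0,0,0,1,0,0,1,0,0,0]'
```

```text
time: 36.7
tool_pos: [435.4, -32.4, 89.2]
eef_rot: [0.001, 0.22, 0.975, -0.0]
force: [-0.5, -0.2, 0.9]
finger_gap: 0.997
gripper_force: 0.0
time: 37.33
tool_pos: [435.5, -32.4, 89.5]
eef_rot: [0.001, 0.22, 0.975, -0.0]
force: [-2.0, -0.5, 8.1]
finger_gap: 0.62
gripper_force: 62.4
time: 37.83
tool_pos: [435.1, -32.8, 168.9]
eef_rot: [0.001, 0.221, 0.975, -0.0]
force: [-0.7, -0.9, -0.8]
finger_gap: 0.622
gripper_force: 63.6
```

```bash
python3 -m pendant '[1,0.1,-0.1,0.5,0,0,-0.057,1,0.4,-0.4,0.75,0,0,-0.114,1,0.78,-0.79,0.75,0,0,-0.171]' >/dev/null
python3 -m pendant '[1,0.26,-0.26,0,0,0,-0.057,1,0.52,-0.53,0,0,0,-0.114,1,0.78,-0.79,0,0,0,-0.171]' >/dev/null
python3 -m pendant '[1,0.26,-0.26,0,0,0,-0.057,1,0.52,-0.53,0,0,0,-0.114,1,0.78,-0.79,0,0,0,-0.17,1,0.78,-0.8,0,0,0,-0.17,1,0.78,-0.8,0,0,0,-0.17,1,0.78,-0.8,0,0,0,-0.17]'
python3 - <<'E'
from h import *
im,p=shot('wrist'); s=manip.sense(); print(s['tool_pos'],np.degrees(2*np.arctan2(s['eef_rot'][2],s['eef_rot'][1]))-90)
for b in blobs(mask(im,[0,0,170],[180,22,255]),800)[:6]: print('sq?',cen(b),cv2.contourArea(b),rect(p,b,60),cv2.boundingRect(b))
for b in blobs(mask(im,[0,120,60],[8,255,255]),300)[:2]: print('red',cen(b),rect(p,b,120),cv2.boundingRect(b))
cv2.imwrite('pics/w12.png',im[:,:,::-1])
E
```

```text
time: 39.33
tool_pos: [621.2, -221.8, 227.4]
eef_rot: [-0.001, 0.855, 0.519, -0.0]
force: [0.4, 0.1, -1.4]
finger_gap: 0.623
gripper_force: 63.6
[ 621.3 -221.9  227.8] -27.523001147050316
sq? [477.5  39. ] 4968.5 [ 799.5 -195.7   51.7   45.3   75.1] (440, 0, 72, 82)
sq? [248.9 178. ] 1874.0 [ 626.8 -209.4   57.6   18.   -27.5] (209, 166, 80, 25)
sq? [95.4 26.5] 1484.0 [588.5 -74.8  85.7   8.3  -3.8] (40, 0, 122, 60)
red [242.5 149.7] [ 637.7 -180.1  115.    17.   -28.1] (134, 134, 217, 33)
```

View pics/w12.png

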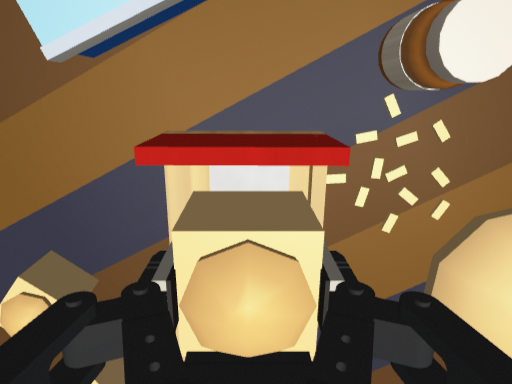

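The wrist view shows the held blank square to the shelf, right in front of the red stop (row 150), with a strip of square 0 visible at (249,178). Lower it.

```bash
python3 -m pendant '[1,0,0,-0.4,0,0,0,1,0,0,-0.8,0,0,0,1,0,0,-0.94,0,0,0,1,0,0,-0.96,0,0,0,1,0,0,-0.97,0,0,0]' 
python3 -m pendant '[1,0,0,-0.01,0,0,0,1,0,0,-0.02,0,0,0,1,0,0,-0.02,0,0,0]'
```

```text
time: 40.0
tool_pos: [622.6, -222.8, 151.8]
eef_rot: [0.001, 0.855, 0.518, 0.001]
force: [1.0, 0.7, -1.1]
finger_gap: 0.621
gripper_force: 63.6
time: 40.38
tool_pos: [622.2, -222.9, 149.6]
eef_rot: [0.0, 0.855, 0.518, 0.0]
force: [-0.2, 0.1, 1.3]
finger_gap: 0.622
gripper_force: 64.0
```

```bash
python3 -m pendant '[0,0,0,0,0,0,0,0,0,0,0,0,0,0,0,0,0,0.1,0,0,0,0,0,0,0.6,0,0,0,0,0,0,1,0,0,0,0,0,0,1,0,0,0]' 
python3 -m pendant '[0,-0.45,-0.02,0,0,0,0.048,0,-0.91,-0.05,0,0,0,0.096]' >/dev/null
python3 -m pendant '[0,-0.45,-0.02,0,0,0,0.048,0,-0.91,-0.05,0,0,0,0.096]' >/dev/null
python3 -m pendant '[0,-0.45,-0.02,0,0,0,0.048,0,-0.91,-0.05,0,0,0,0.096,0,-0.91,-0.05,0,0,0,0.096,0,-0.91,-0.05,0,0,0,0.096]'
cat > lookb.py <<'E'
from h import *
im,p=shot('wrist'); s=manip.sense(); print(s['time'],s['tool_pos'],np.degrees(2*np.arctan2(s['eef_rot'][2],s['eef_rot'][1]))-90)
for b in blobs(mask(im,[15,15,190],[40,110,255]),800)[:4]: print('wrist blank?',cen(b),cv2.contourArea(b),rect(p,b,50),cv2.boundingRect(b))
t,pt=shot('top'); sc,ps=shot('scene')
for n,I,q,roi in [('top',t,pt,(245,220,415,295)),('scene',sc,ps,(180,80,300,185))]:
    for b in blobs(mask(I,[15,20,185],[40,90,255],roi),60): print(n,cv2.contourArea(b),rect(q,b,50))
for b in blobs(mask(t,[15,20,185],[40,90,255],(310,140,425,225)),60): print('shelf z110',cv2.contourArea(b),rect(pt,b,110))
np.save('lt.npy',t);np.save('ls.npy',sc);np.save('lw.npy',im)
E
python3 lookb.py
```

```text
time: 41.12
tool_pos: [623.5, -222.9, 232.7]
eef_rot: [0.003, 0.855, 0.518, 0.002]
force: [0.6, -1.3, -0.7]
finger_gap: 0.999
gripper_force: 0.0
time: 42.12
tool_pos: [403.8, -234.9, 228.9]
eef_rot: [0.0, 0.543, 0.839, 0.0]
force: [-0.1, -0.0, -0.1]
finger_gap: 0.998
gripper_force: 0.0
42.175 [ 404.3 -234.7  228.9] 24.218883335972905
wrist blank? [ 50.6 128.1] 28815.5 [ 243.4 -281.2  277.7   86.1  -90. ] (0, 0, 143, 321)
wrist blank? [458.9 256.2] 4572.0 [ 602.8 -222.9   98.9   78.7   62.3] (397, 204, 115, 116)
wrist blank? [327.6 334.4] 2184.0 [ 521.6 -333.7   81.3   37.9   62.3] (274, 303, 91, 61)
wrist blank? [183.6 280.9] 2121.0 [ 384.  -328.9   54.2   53.9  -87.4] (150, 243, 71, 74)
top 366.0 [ 403.6 -234.7   54.6   54.5   24.6]
shelf z110 3754.0 [ 564.5 -297.9  257.   120.6   61.1]
shelf z110 73.0 [ 691.5 -402.6   77.    11.    89.2]
```

```bash
python3 -m pendant '[0,-0.005,0,-0.5,0,0,0,0,-0.005,0,-1,0,0,0,0,-0.005,0,-1,0,0,0]' >/dev/null
python3 -m pendant '[0,0,0,-0.5,0,0,0,0,0,0,-0.75,0,0,0,0,0,0,-0.75,0,0,0]'
python3 -m pendant '[1,0,0,0,0,0,0,1,0,0,0,0,0,0,1,0,0,0,0,0,0,1,0,0,0,0,0,0,1,0,0,0,0,0,0]'
python3 -m pendant '[1,0,0,0.3,0,0,0,1,0,0,0.8,0,0,0,1,0,0,1,0,0,0,1,0,0,1,0,0,0]'
```

```text
time: 43.02
tool_pos: [403.7, -234.6, 89.2]
eef_rot: [-0.0, 0.543, 0.84, 0.0]
force: [0.2, -0.7, -0.1]
finger_gap: 0.999
gripper_force: 0.0
time: 43.65
tool_pos: [404.2, -235.2, 90.5]
eef_rot: [0.002, 0.543, 0.84, 0.0]
force: [-0.2, 0.9, 5.6]
finger_gap: 0.627
gripper_force: 63.5
time: 44.15
tool_pos: [403.4, -235.3, 169.9]
eef_rot: [0.001, 0.543, 0.84, -0.0]
force: [0.8, 0.2, 0.1]
finger_gap: 0.621
gripper_force: 63.2
```

```bash
python3 -m pendant '[1,0.1,0,0.5,0,0,-0.048,1,0.786,-0.183,0.75,0,0,-0.0963]' >/dev/null
python3 -m pendant '[1,0.4,-0.09,0,0,0,-0.048,1,0.786,-0.183,0,0,0,-0.0963]' >/dev/null
python3 -m pendant '[1,0.4,-0.09,0,0,0,-0.048,1,0.786,-0.183,0,0,0,-0.0963,1,0.786,-0.183,0,0,0,-0.0963,1,0.786,-0.183,0,0,0,-0.0963]'
python3 - <<'E'
from h import *
im,p=shot('wrist'); s=manip.sense(); print(s['tool_pos'],np.degrees(2*np.arctan2(s['eef_rot'][2],s['eef_rot'][1]))-90)
print(proj(p,[622.2,-222.9,110]),proj(p,[622.2,-222.9,60]))
for z in (110,):
  for b in blobs(mask(im,[15,15,190],[40,110,255]),600)[:5]: print('b',cen(b),cv2.contourArea(b),rect(p,b,z),cv2.boundingRect(b))
cv2.imwrite('pics/w13.png',im[:,:,::-1])
E
```

```text
time: 45.15
tool_pos: [590.6, -278.3, 227.1]
eef_rot: [-0.001, 0.856, 0.517, -0.001]
force: [-0.8, -0.0, -1.3]
finger_gap: 0.625
gripper_force: 63.6
[ 590.5 -278.5  227.5] -27.7266453918998
[254.9 111. ] [253.7 107. ]
b [246.4 193.4] 39204.5 [ 591.9 -282.8  197.4  103.7   62.3] (158, 48, 196, 313)
b [488.9 239.5] 5995.0 [ 707.8 -358.5  103.8   34.    74.9] (454, 159, 58, 155)
```

View pics/w13.png

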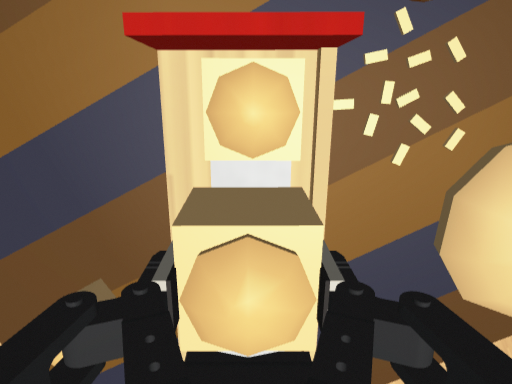

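Blank 0 stands square on its square beside the stop. The white strip of square 1 (columns 210–291) is centred ahead of the held blank. Lower.

```bash
python3 -m pendant '[1,0,0,-0.4,0,0,0,1,0,0,-0.8,0,0,0,1,0,0,-0.93,0,0,0,1,0,0,-0.95,0,0,0,1,0,0,-0.96,0,0,0]' 
python3 -m pendant '[1,0,0,-0.01,0,0,0,1,0,0,-0.02,0,0,0,1,0,0,-0.02,0,0,0]'
```

```text
time: 45.82
tool_pos: [592.3, -278.9, 153.4]
eef_rot: [0.001, 0.856, 0.517, 0.001]
force: [-0.5, -0.7, -0.4]
finger_gap: 0.624
gripper_force: 63.6
time: 46.2
tool_pos: [591.8, -278.8, 150.7]
eef_rot: [0.0, 0.856, 0.517, 0.0]
force: [0.4, 0.3, 0.1]
finger_gap: 0.621
gripper_force: 63.6
```

```bash
python3 -m pendant '[1,0,0,-0.012,0,0,0,1,0,0,-0.015,0,0,0,1,0,0,-0.015,0,0,0]'
python3 -m pendant '[0,0,0,0,0,0,0,0,0,0,0,0,0,0,0,0,0,0.1,0,0,0,0,0,0,0.6,0,0,0,0,0,0,1,0,0,0,0,0,0,1,0,0,0]' >/dev/null
python3 -m pendant '[0,-0.45,-0.1,0,0,0,0.028,0,-0.866,-0.2125,0,0,0,0.056]' >/dev/null
python3 -m pendant '[0,-0.45,-0.1,0,0,0,0.028,0,-0.866,-0.2125,0,0,0,0.056]' >/dev/null
python3 -m pendant '[0,-0.45,-0.1,0,0,0,0.028,0,-0.866,-0.2125,0,0,0,0.056,0,-0.866,-0.2125,0,0,0,0.056,0,-0.866,-0.2125,0,0,0,0.056]' >/dev/null
python3 lookb.py
```

```text
time: 46.58
tool_pos: [591.8, -278.6, 150.6]
eef_rot: [0.0, 0.856, 0.517, -0.0]
force: [-2.5, 1.3, 5.9]
finger_gap: 0.626
gripper_force: 64.6
48.375 [ 384.7 -329.3  229.2] 2.50813658069778
wrist blank? [ 47.2 158.6] 28012.0 [ 237.8 -328.4  261.7   87.3   80.5] (0, 0, 109, 321)
wrist blank? [451.6 184.7] 11259.5 [ 563.1 -327.8  191.9  109.4   62.2] (361, 46, 151, 272)
wrist blank? [111.2 134.5] 3873.5 [ 280.  -297.6  193.5   15.    90. ] (94, 0, 34, 263)
wrist blank? [248.2 186.2] 1637.0 [ 383.9 -329.3   54.3   53.2    2.4] (212, 158, 73, 67)
top 401.5 [ 385.3 -330.7   56.4   54.5    2.7]
top 121.5 [ 483.6 -384.1   78.8   16.2   89. ]
shelf z110 3907.0 [ 564.8 -297.4  256.   120.6   61.1]
shelf z110 69.0 [ 691.5 -401.3   74.3   11.    89.2]
```

```bash
python3 -m pendant '[0,-0.005,0,-0.5,0,0,0,0,-0.005,0,-1,0,0,0,0,-0.005,0,-1,0,0,0]' >/dev/null
python3 -m pendant '[0,0,0,-0.5,0,0,0,0,0,0,-0.75,0,0,0,0,0,0,-0.75,0,0,0]'
python3 -m pendant '[1,0,0,0,0,0,0,1,0,0,0,0,0,0,1,0,0,0,0,0,0,1,0,0,0,0,0,0,1,0,0,0,0,0,0]'
python3 -m pendant '[1,0,0,0.3,0,0,0,1,0,0,0.8,0,0,0,1,0,0,1,0,0,0,1,0,0,1,0,0,0]'
```

```text
time: 49.22
tool_pos: [384.1, -329.5, 89.6]
eef_rot: [-0.0, 0.691, 0.722, 0.0]
force: [0.0, -0.5, 0.3]
finger_gap: 0.999
gripper_force: 0.0
time: 49.85
tool_pos: [384.5, -330.4, 91.0]
eef_rot: [0.002, 0.692, 0.722, 0.0]
force: [0.4, -0.1, 6.5]
finger_gap: 0.623
gripper_force: 63.6
time: 50.35
tool_pos: [383.7, -330.2, 170.3]
eef_rot: [0.001, 0.692, 0.722, -0.0]
force: [-0.0, 0.2, -1.7]
finger_gap: 0.623
gripper_force: 63.2
```

```bash
python3 -m pendant '[1,0.1,0,0.5,0,0,-0.028,1,0.742,-0.024,0.75,0,0,-0.056]' >/dev/null
python3 -m pendant '[1,0.4,-0.01,0,0,0,-0.028,1,0.742,-0.024,0,0,0,-0.056]' >/dev/null
python3 -m pendant '[1,0.4,-0.01,0,0,0,-0.028,1,0.742,-0.024,0,0,0,-0.056,1,0.742,-0.024,0,0,0,-0.056,1,0.742,-0.024,0,0,0,-0.056]'
python3 -m pendant '[1,0,0,0,0,0,0]'
```

```text
time: 51.35
tool_pos: [560.4, -335.3, 227.5]
eef_rot: [-0.001, 0.856, 0.517, -0.001]
force: [-0.6, 0.6, -1.4]
finger_gap: 0.619
gripper_force: 63.6
time: 51.48
tool_pos: [560.4, -335.8, 228.6]
eef_rot: [-0.001, 0.856, 0.516, -0.001]
force: [0.7, -0.3, -0.5]
finger_gap: 0.625
gripper_force: 63.6
```

```bash
python3 -m pendant '[1,0.008,0.003,-0.4,0,0,0,1,0.008,0.003,-0.8,0,0,0,1,0.008,0.003,-0.93,0,0,0,1,0.008,0.003,-0.95,0,0,0,1,0.008,0.003,-0.96,0,0,0]' 
python3 -m pendant '[1,0,0,-0.01,0,0,0,1,0,0,-0.03,0,0,0,1,0,0,-0.03,0,0,0]'
```

```text
time: 52.1
tool_pos: [562.8, -335.6, 153.8]
eef_rot: [0.001, 0.856, 0.517, 0.001]
force: [-0.3, -0.7, -1.5]
finger_gap: 0.623
gripper_force: 63.6
time: 52.48
tool_pos: [562.7, -335.4, 151.1]
eef_rot: [0.001, 0.856, 0.517, 0.0]
force: [-0.2, 1.3, 4.1]
finger_gap: 0.622
gripper_force: 63.9
```

Contact. Release, back off and take a final check.

```bash
python3 -m pendant '[0,0,0,0,0,0,0,0,0,0,0,0,0,0,0,0,0,0.1,0,0,0,0,0,0,0.6,0,0,0,0,0,0,1,0,0,0,0,0,0,1,0,0,0]' 
python3 -m pendant '[0,-0.5,-0.5,0.5,0,0,0,0,-1,-1,1,0,0,0,0,-1,-1,1,0,0,0]' >/dev/null
python3 -m pendant '[0,-0.5,-0.5,0,0,0,0,0,-1,-1,0,0,0,0,0,-1,-1,0,0,0,0]' >/dev/null
python3 -m pendant '[0,-0.5,-0.5,0,0,0,0,0,-1,-1,0,0,0,0,0,-1,-1,0,0,0,0,0,-1,-1,0,0,0,0]'
python3 - <<'E'
from h import *
t,pt=shot('top'); s,ps=shot('scene')
for b in blobs(mask(t,[85,5,190],[125,60,255],(225,250,265,290)),80)[:2]: print('tin',rect(pt,b,45))
for b in blobs(mask(t,[92,28,200],[108,80,255],(212,90,296,205)),80)[:1]: print('lid',rect(pt,b,72))
b=blobs(mask(t,[0,0,0],[180,120,85],(231,170,275,200)))[0]; print('bar',rect(pt,b,104))
f=lambda I,a,w:cv2.resize(I[a[1]:a[3],a[0]:a[2],::-1],w,interpolation=cv2.INTER_CUBIC)
cv2.imwrite('pics/fin.png',np.vstack([f(t,(80,85,430,300),(796,300)),np.hstack([f(s,(130,90,300,240),(398,290)),f(t,(300,130,430,240),(398,290))])]))
E
```

```text
time: 53.22
tool_pos: [563.8, -335.7, 233.8]
eef_rot: [0.003, 0.856, 0.517, 0.002]
force: [-0.2, 0.4, -1.3]
finger_gap: 1.0
gripper_force: 0.0
time: 54.48
tool_pos: [323.4, -573.9, 309.1]
eef_rot: [-0.001, 0.856, 0.517, 0.001]
force: [-0.3, -0.4, 0.5]
finger_gap: 1.001
gripper_force: 0.0
tin [365.6  21.5  54.4  52.9  -0.8]
lid [633.8  -3.9 150.7 150.5  86.4]
bar [571.5   0.4  54.2  13.1  89.1]
```

View pics/fin.png

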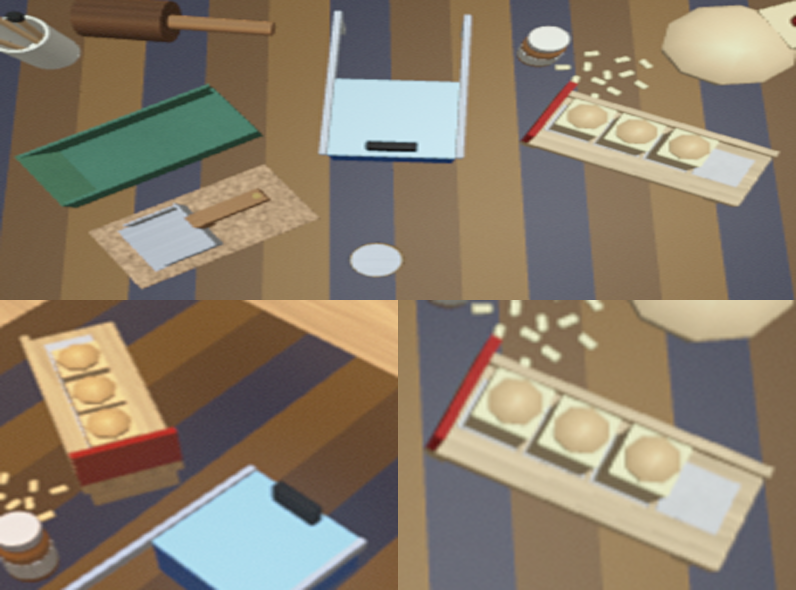

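The final view shows three blanks side by side from the red stop, the lid shut, the scoop on the pad, the trough empty, and the tin and jar where they were. Handing in.

```bash
python3 -c "
from bench import manip
print(manip.hand_in())"
```

```text
the job is handed in; nothing more can be done
None
```

The job is done and handed in after about 55 s of robot time: three balls in the tub with the lid pushed shut to its stop, the scoop flat along the middle of the pad, three blanks on squares 0–2 from the red stop, and the tin and jar not moved.

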